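# Sort the sealed servo modules by weight

### The job

Pull the red-ball batch lever fully towards the robot to open the batch, then lift each servo module just clear of the bench, feel whether it is heavy (fully fitted, over about 450 g) or light (stripped, under that), and lay it on the floor of the right tray, not on top of another: heavy ones in the tray with the copper motor sample at its far end, light ones in the tray with the hollow frame sample. When every module is sorted, push the lever fully away again to close the batch. Carry the modules low, no higher than 15 cm above the bench, and leave the tools, spool and breadboard where they are.

Things in the scene. Friction and masses are not known exactly. Their poses are not given: they have to be found in the camera images.
- mod_a: sealed black servo module with blue side labels; may be absent. 84 x 44 x 46 mm: the case is 66 mm along x, 44 along y, 38 high, with a 9 mm mounting ear at each x end; a white disc (24 mm wide, 8 high) stands on top 12 mm towards +x. Origin: centre of the underside; x along its length, z up. All six look the same; each weighs anything from 0.12 to 0.78 kg, different at every start, and only lifting tells. Starts on the bench, z up
- mod_b: sealed black servo module with blue side labels; may be absent. 84 x 44 x 46 mm: the case is 66 mm along x, 44 along y, 38 high, with a 9 mm mounting ear at each x end; a white disc (24 mm wide, 8 high) stands on top 12 mm towards +x. Origin: centre of the underside; x along its length, z up. All six look the same; each weighs anything from 0.12 to 0.78 kg, different at every start, and only lifting tells. Starts on the bench, z up
- mod_c: sealed black servo module with blue side labels; may be absent. 84 x 44 x 46 mm: the case is 66 mm along x, 44 along y, 38 high, with a 9 mm mounting ear at each x end; a white disc (24 mm wide, 8 high) stands on top 12 mm towards +x. Origin: centre of the underside; x along its length, z up. All six look the same; each weighs anything from 0.12 to 0.78 kg, different at every start, and only lifting tells. Starts on the bench, z up
- mod_d: sealed black servo module with blue side labels; may be absent. 84 x 44 x 46 mm: the case is 66 mm along x, 44 along y, 38 high, with a 9 mm mounting ear at each x end; a white disc (24 mm wide, 8 high) stands on top 12 mm towards +x. Origin: centre of the underside; x along its length, z up. All six look the same; each weighs anything from 0.12 to 0.78 kg, different at every start, and only lifting tells. Starts on the bench, z up
- mod_e: sealed black servo module with blue side labels; may be absent. 84 x 44 x 46 mm: the case is 66 mm along x, 44 along y, 38 high, with a 9 mm mounting ear at each x end; a white disc (24 mm wide, 8 high) stands on top 12 mm towards +x. Origin: centre of the underside; x along its length, z up. All six look the same; each weighs anything from 0.12 to 0.78 kg, different at every start, and only lifting tells. Starts on the bench, z up
- mod_f: sealed black servo module with blue side labels; may be absent. 84 x 44 x 46 mm: the case is 66 mm along x, 44 along y, 38 high, with a 9 mm mounting ear at each x end; a white disc (24 mm wide, 8 high) stands on top 12 mm towards +x. Origin: centre of the underside; x along its length, z up. All six look the same; each weighs anything from 0.12 to 0.78 kg, different at every start, and only lifting tells. Starts on the bench, z up
- tray_a: fixed grey open tray on the left (+y) side, 300 mm along its x, 240 along its y, 30 high outside, walls and floor 5 mm. Origin: centre of its underside; its x axis points outward, away from the robot, towards the sample. Room for six modules lying along its x: three end to end (93 mm apart) in each of two rows (110 mm apart)
- tray_b: fixed grey open tray on the right (-y) side, 300 mm along its x, 240 along its y, 30 high outside, walls and floor 5 mm. Origin: centre of its underside; its x axis points outward, away from the robot, towards the sample. Room for six modules lying along its x: three end to end (93 mm apart) in each of two rows (110 mm apart)
- sample_motor: fixed display sample: copper motor with a brass gear on a yellow plate 80 x 80 mm, 66 mm high, beyond the far end of one tray (about 195 mm from that tray's centre); that tray is for heavy modules. Origin: centre of the plate's underside
- sample_frame: fixed display sample: hollow black frame on a white plate 80 x 80 mm, 60 mm high, beyond the far end of the other tray; that tray is for light modules. Origin: centre of the plate's underside
- lever (a joint): batch lever with a red ball at its top, on a grey block 70 x 50 x 25 mm: 0 rad leans fully towards the robot, 1.0 rad leans fully away; stays where it is left, turned by under 2 N at the ball. Starts leaning away (0.75 to 1.0)
- lever_tip (a point): centre of the lever's red ball (26 mm wide), on an arm of 80 mm that swings in the block's x-z plane about a pivot 22 mm above the bench; the ball moves 77 mm in all, its height runs from 92 mm at the ends to 102 mm in the middle
- lever_base: the lever's grey block, fixed; origin: centre of its underside, right under the pivot; its x points away from the robot (yaw within 0.15 rad)
- screwdriver: orange-handled screwdriver, 200 mm, lying; bystander
- wrench: steel spanner, 180 mm, lying; bystander
- small_driver: yellow-handled screwdriver, 150 mm, lying beside the left tray; bystander
- spool: green plastic spool, 90 mm wide, 50 mm high; bystander
- breadboard: white breadboard 165 x 55 x 9 mm with a small black circuit board on it; bystander

How it is judged:
By the outcome, as a careful person would: the job done as asked, in the order asked, and still so for the second after the job is handed in, with the robot touching nothing.
Of mod_a, mod_b, mod_c, mod_d, mod_e, mod_f only 4 to 6 are there at a start; the rules pass over those that are not, and their reading is None.
At some moment in a run one of mod_a, mod_b, mod_c, mod_d, mod_e, mod_f may be knocked a few centimetres aside while the robot is not near it.
Once in a run the grip may slacken for a moment while it holds something.
It also fails if it takes over 210 s, if anything falls off the work surface, if the arm or the gripper's body presses on something with over 40 N, if the wrist force passes 120 N, or if a joint passes its speed limit or range.

### The arm

A 6-joint arm with a two-finger parallel gripper is mounted at the origin on the work surface. World frame = base frame: x ahead of the robot, y to its left, z up, the work surface at z = 0. Lengths are in mm, angles in rad, forces in N, time in s.
With the tool pointing down it reaches from about 350 to 875 mm from the base axis. Payload 4.2 kg.
Tool frame: the origin (TCP) lies midway between the tips of the shut fingers; the grasp point (between the pads) lies 19 mm behind it (arm.tcp_to_grasp is the distance from the TCP to the grasp point, in mm); z points along the fingers, y is the line along which they close (so a half turn about z gives the same grasp; the last joint's range is limited). The gripper opens to 85 mm and grips with 20 to 120 N. Pads are 22 mm wide; open, the fingers measure 114 mm over their backs; the gripper's body (76 mm by 85 mm) begins 54 mm behind the grasp point. The pads swing forward as they close: fully open they stand 13 mm farther back than shut.
Start: joints at [1.6, 0.385, 0.008, 0, -1.194, -0.259], TCP at [142.333, 608.556, 231.312] pointing down, gripper open.
Joint ranges: [-3.14, 3.14], [-1.21, 2.06], [-1.07, 1.41], [-3.16, 2.05], [-2.99, -0.16], [-3.1, 3.1]. Speed limits (rad/s): [2.79, 2.79, 3.14, 3.14, 3.14, 3.14].

### API

Orientations are given as a unit quaternion [x, y, z, w].
In Python, from bench import arm, imaging, job, models gives the robot as it stands.
- The arm moves only by the tool arm_command, never from a script. Its argument "rows" is a list of rows, each an object with "grip": the opening, from 0 (shut) to 1 (fully open); "linear": the shift along the tool's x, y, z in mm, a list of three; "rot": the turn, a rotation vector about the tool's x, y, z in rad, a list of three. In form: [{"grip": grip, "linear": [tx, ty, tz], "rot": [rx, ry, rz]}, ...]. A call has 1 to 10 rows; each row is the pose to reach, as a shift and turn from the pose commanded when the call began, along the tool's axes at that moment; what a row does not reach only later rows make up. A row lasts 1/8 s, in which the tool goes at most 62.5 mm and 10.7 degrees, less where a joint would pass 70% of its speed; a pose out of reach is approached as far as the arm can. A call with a gripper value outside its range is refused whole. The fingers move at their own pace and stop on an object; the grip force is fixed at half the most. Time passes only in rows, so rows that repeat a pose let the fingers close. It gives the time, the measured TCP pose, the force, the opening and the grip force at its end, in the units of the state.
- arm.read_state(): the state, without advancing time (a new reading comes with each control period).
- imaging.get_image(name): name is "scene" or "top"; returns a dict with "frame" (384x512x3 uint8, red, green, blue), "fx", "fy", "cx", "cy" (pixels), "k1" (the pictures are not rectified: a ray, as slopes to the right and down, at radius r is drawn at 1 + k1 r^2 times it, then the intrinsics apply), "extrinsics" (4x4, takes a point from world to camera coordinates). Camera axes: x right, y down, z forward; pixel columns grow to the right and rows downward; lengths in mm; the calibration is good to about 2 mm. A picture is of the moment at which its call begins. There is no depth.
- job.job_done(): hands the job in; it is judged then, once.
Trained networks look in a picture, given as the dict that the camera call returned (one of the last four; its "shot" number tells which), for a name from the list of things; names that differ only in an ending like _2 or _b are one class to them, and where a whole thing is asked for, a point or a joint stands for the part that bears it (a point fixed in the world has none). Each returns a list of dicts, best first, with "score" (0 to 1); they miss things now and then, are a little off and sometimes report something else, mostly with a low value. They report only what shows in the picture. A call takes as long as a camera call.
- models.spot_in(picture, query): "rect" ([left, top, right, bottom] in pixels, round what is visible of it).
- models.tip_of(picture, query): "pixel" ([column, row] in pixels: a listed point, or the origin of a listed thing).
The state is a dict: "clock": time; "joints": joint angles; "joint_vel": joint speeds; "joint_efforts": joint torques, N m; "position": TCP position; "ee_rot": TCP orientation; "contact_force": force on the tool from outside, world axes, zero at the start; "wrist_torque": the same for the moment, N m; "gripper_width": finger opening in mm; "grasp_force": force on a finger pad.
Only numpy, scipy, OpenCV 4.12 (cv2) and the standard library are available. Lean on these libraries where they do the work, as an engineer would, in place of code of your own. Each camera call takes 0.05 s, during which the arm holds its last target. There are 200 camera calls.

## Working session

There is one attempt and no reset: what is moved stays moved. The work goes in short steps, Python scripts to look and compute and a tool call to move; the robot and the scene stay as the last step left them, time stands still between calls to the robot, and variables do not carry over. Pictures are saved under pics/ and viewed, at most 14 in all, crops included, and the job is handed in when it is done.

Besides the shell and the picture viewer there is one more tool, called as a command line: name --argument value ..., lists and objects as JSON in quotes. arm_command: Moves the arm, as the interface text tells. Its arguments: {"type":"object","properties":{"rows":{"type":"array"}},"required":["rows"]}

```bash
ls; mkdir -p pics; cat > h.py <<'E'
import numpy as np, cv2
from bench import arm, imaging, job, models
from scipy.spatial.transform import Rotation as R
def K(p): return np.array([[p['fx'],0,p['cx']],[0,p['fy'],p['cy']],[0,0,1.]])
def ray(p,uv):
    n=cv2.undistortPoints(np.array([[uv]],float),K(p),np.array([p['k1'],0,0,0.]))[0,0]
    E=np.array(p['extrinsics']); Rm,t=E[:3,:3],E[:3,3]
    d=Rm.T@np.array([n[0],n[1],1]); return -Rm.T@t, d/np.linalg.norm(d)
def at_z(p,uv,z):
    o,d=ray(p,uv); return o+d*(z-o[2])/d[2]
def proj(p,P):
    E=np.array(p['extrinsics']); 
    return cv2.projectPoints(np.array(P,float).reshape(-1,1,3),cv2.Rodrigues(E[:3,:3])[0],E[:3,3],K(p),np.array([p['k1'],0,0,0.]))[0][:,0]
def tri(p,a,q,b):
    o1,d1=ray(p,a);o2,d2=ray(q,b)
    A=np.stack([d1,-d2],1);s=np.linalg.lstsq(A,o2-o1,rcond=None)[0]
    x,y=o1+s[0]*d1,o2+s[1]*d2
    return (x+y)/2,np.linalg.norm(x-y)
def save(p,n): cv2.imwrite('pics/'+n,p['frame'][:,:,::-1])
E
python3 - <<'E'
from h import *
np.set_printoptions(precision=1,suppress=True)
s=imaging.get_image('scene');t=imaging.get_image('top');save(s,'s0.png');save(t,'t0.png')
for p in(s,t):
    print(np.array(p['extrinsics']),p['fx'],p['k1'], -np.array(p['extrinsics'])[:3,:3].T@np.array(p['extrinsics'])[:3,3])
for q in ['mod_a','tray_a','sample_motor','sample_frame','lever_tip','lever_base']:
  for n,p in(('s',s),('t',t)):
    print(q,n,[(np.round(d['pixel']),round(d['score'],2)) for d in models.tip_of(p,q)])
    print('  rect',[(np.round(d['rect']),round(d['score'],2)) for d in models.spot_in(p,q)])
print(arm.read_state(), arm.tcp_to_grasp)
E
```

```text
pics
[[   0.8    0.5    0.  -515.4]
 [   0.3   -0.5   -0.8 -119.5]
 [  -0.4    0.7   -0.6 2085.1]
 [   0.     0.     0.     1. ]] 484.5040431113782 -0.14490428984147752 [ 1398.8 -1253.5  1048.6]
[[   0.    -1.     0.   -18.5]
 [  -1.    -0.    -0.2  624.5]
 [   0.2    0.    -1.  1402.3]
 [   0.     0.     0.     1. ]] 486.69181620071834 -0.13498794388978766 [ 323.5    2.9 1500.7]
mod_a s [(array([262., 190.]), 0.78), (array([211., 207.]), 0.74), (array([300., 193.]), 0.71), (array([272., 160.]), 0.69), (array([168., 252.]), 0.69), (array([244., 210.]), 0.54)]
  rect [(array([220., 179., 243., 194.]), 0.82), (array([290., 181., 309., 197.]), 0.81), (array([255., 179., 276., 195.]), 0.79), (array([235., 196., 260., 217.]), 0.51), (array([200., 194., 218., 213.]), 0.5)]
mod_a t [(array([202., 172.]), 0.84), (array([281., 254.]), 0.83), (array([212., 216.]), 0.71), (array([262., 208.]), 0.63)]
  rect [(array([192., 154., 210., 186.]), 0.97), (array([200., 202., 224., 228.]), 0.94), (array([253., 194., 277., 222.]), 0.69), (array([226., 235., 242., 263.]), 0.67), (array([272., 240., 289.,
[... 1028 characters left out ...]

lever_base s [(array([273., 212.]), 0.81)]
  rect [(array([264., 191., 286., 215.]), 0.83)]
lever_base t [(array([245., 183.]), 0.64)]
  rect [(array([242., 159., 261., 192.]), 0.87), (array([273., 238., 290., 268.]), 0.75), (array([406., 195., 440., 226.]), 0.26)]
{'clock': 1.3, 'joints': array([ 1.6,  0.4,  0. ,  0. , -1.2, -0.3]), 'joint_vel': array([-0.,  0.,  0., -0., -0., -0.]), 'joint_efforts': array([  0. , -39.2,  18.9,   4.2,  -0. ,  -0. ]), 'position': array([142.3, 608.6, 231.3]), 'ee_rot': array([ 1. , -0.1,  0. ,  0. ]), 'contact_force': array([-0.1, -1. , -0.2]), 'wrist_torque': array([0.1, 0. , 0. ]), 'grasp_force': 0.0, 'gripper_width': 85.00632226727507} 18.700000000000003
```

```bash
python3 - <<'E'
import cv2
t=cv2.imread('pics/t0.png');s=cv2.imread('pics/s0.png')
cv2.imwrite('pics/t0c.png',cv2.resize(t[130:320,70:450],(800,400),interpolation=cv2.INTER_CUBIC))
cv2.imwrite('pics/s0c.png',cv2.resize(s[120:310,110:350],None,fx=3.15,fy=3.15,interpolation=cv2.INTER_CUBIC))
E
```

```text
(no output)
```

View pics/t0c.png

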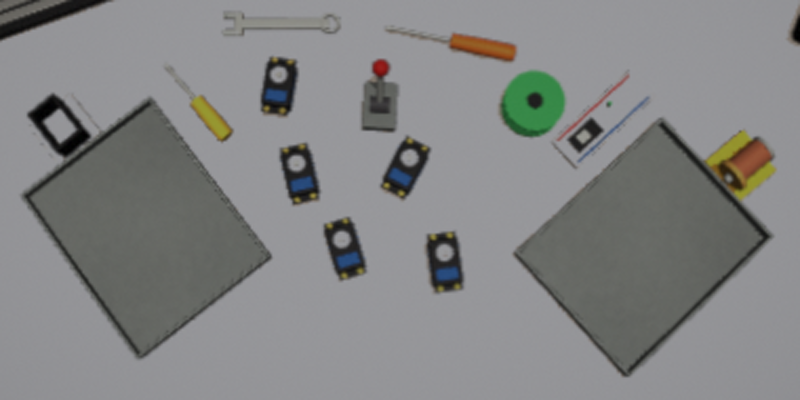

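View pics/s0c.png

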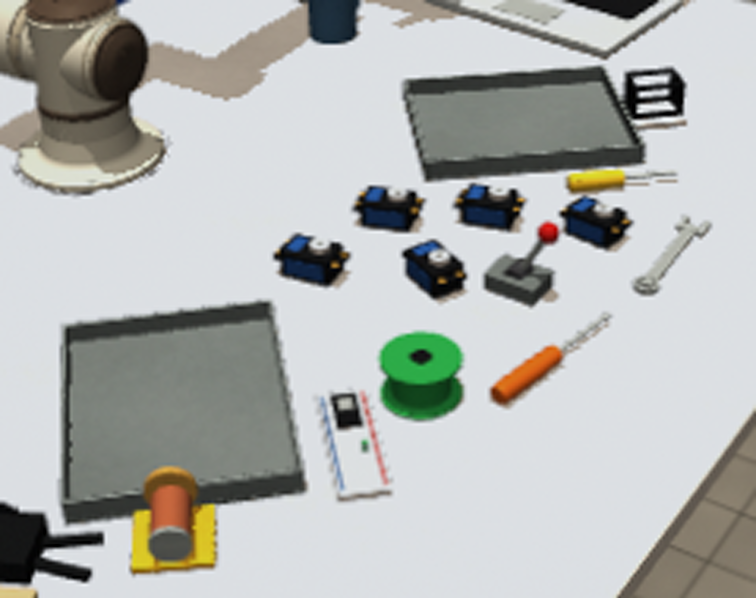

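Five modules are visible (two in the left column, two in the middle, one right). The copper motor is at the right tray, crop (745,165), and the frame at the left tray (60,125). The lever leans away, with its red ball at (380,67). Next I fit the poses.

```bash
cat >> h.py <<'E'
from scipy.optimize import minimize
def pts_mod(x,y,a,z=0):
    P=[[i*33,j*22,k] for i in(-1,1) for j in(-1,1) for k in(0,38)]+[[i*42,j*18,k] for i in(-1,1) for j in(-1,1) for k in(22,28)]+[[12+12*np.cos(u),12*np.sin(u),46] for u in np.arange(0,6.3,.7)]
    return place(P,x,y,a)+[0,0,z]
def pts_box(lx,ly,lz): 
    return lambda x,y,a,z=0: place([[i*lx/2,j*ly/2,k] for i in(-1,1) for j in(-1,1) for k in(0,lz)],x,y,a)
def place(P,x,y,a): return R.from_euler('z',a).apply(np.array(P,float))+[x,y,0]
def hullmask(p,P):
    m=np.zeros((384*4,512*4),np.uint8)
    h=cv2.convexHull(((proj(p,P)+.5)*4-.5).astype(np.float32))
    cv2.fillConvexPoly(m,np.round(h).astype(np.int32),255); return cv2.resize(m,(512,384),interpolation=cv2.INTER_AREA)/255.
def dark(p,thr):
    f=p['frame'];hsv=cv2.cvtColor(f,cv2.COLOR_RGB2HSV)
    m=((hsv[...,2]<thr)|((hsv[...,1]>110)&(hsv[...,0]>95)&(hsv[...,0]<130))).astype(np.uint8)
    c,_=cv2.findContours(m,cv2.RETR_EXTERNAL,cv2.CHAIN_APPROX_NONE)
    o=np.zeros_like(m);cv2.drawContours(o,[k for k in c if cv2.contourArea(k)>20],-1,1,-1);return o.astype(float)
def fit(ps,ms,f,x0,pad=6):
    def cost(v):
        s=0
        for p,m in zip(ps,ms):
            P=f(*v);q=proj(p,P);l,t=np.maximum(q.min(0)-pad,0).astype(int);r,b=(q.max(0)+pad).astype(int)
            h=hullmask(p,P)[t:b,l:r];k=m[t:b,l:r];s+=1-np.minimum(h,k).sum()/np.maximum(h,k).sum()
        return s/len(ps)
    r=minimize(cost,x0,method='Nelder-Mead',options=dict(initial_simplex=np.array(x0)+np.array([[0,0,0],[12,0,0],[0,12,0],[0,0,.2]]),xatol=.05,fatol=1e-4))
    return r.x,r.fun
def disc(p,c,rad=14):
    f=p['frame'].astype(int);m=(f.min(2)>120)&(f.max(2)-f.min(2)<40)
    return m
E
python3 - <<'E'
from h import *
np.set_printoptions(precision=2,suppress=True)
s=imaging.get_image('scene');t=imaging.get_image('top')
print('table V',t['frame'][300,256],s['frame'][230,300],'tray',t['frame'][246,375],s['frame'][250,168])
ms,mt=dark(s,75),dark(t,75)
cv2.imwrite('pics/m.png',np.hstack([ms[120:310,110:350],mt[130:320,70:450]])*255)
# discs px in top full from crop (x/2.105+70, y/2.105+130); label px
for n,d,b in [('1',(279,74),(275,95)),('2',(296,163),(302,185)),('3',(342,240),(348,262)),('4',(409,158),(400,177)),('5',(444,253),(447,273))]:
    d=np.array(d)/2.105+[70,130];b=np.array(b)/2.105+[70,130]
    D=at_z(t,d,46);B=at_z(t,b,38);v=(D-B)[:2];a=np.arctan2(v[1],v[0]);c=D[:2]-12*v/np.linalg.norm(v)
    for nm,P,M in(('both',[s,t],[ms,mt]),('top',[t],[mt]),('scene',[s],[ms])):
        print(n,nm,np.array([*c,a]),*fit(P,M,pts_mod,[*c,a]))
for n,u,lo in(('trayL',(138,237),[60,170,210,310]),('trayR',(375,246),[300,170,450,315])):
    c=at_z(t,u,0);a=np.arctan2(c[1],c[0])
    print(n,c,a,*fit([t],[dark(t,125)],pts_box(300,240,30),[c[0],c[1],a]))
f=t['frame'].astype(int)
def red(p):
    f=p['frame'].astype(int);m=(f[...,0]>110)&(f[...,1]<70)&(f[...,2]<70)
    if p is s: m[:,:270]=0; m[:,295:]=0; m[:180]=0;m[205:]=0
    else: m[:,:240]=0; m[:,262:]=0;m[:150]=0;m[175:]=0
    y,x=np.nonzero(m);print(len(x),x.min(),x.max(),y.min(),y.max());return x.mean(),y.mean()
ball=tri(s,red(s),t,red(t));print('ball',ball)
c=at_z(t,(250,184),12)
print('base guess',c)
print(*fit([t],[dark(t,120)],pts_box(70,50,25),[c[0],c[1],0.],pad=3))
st=arm.read_state();print(R.from_quat(st['ee_rot']).as_matrix())
E
```

```text
table V [149 149 152] [220 224 227] tray [105 108 103] [130 137 129]
1 both [682.43 185.07  -0.15] [682.03 186.83  -0.13] 0.23893068666396616
1 top [682.43 185.07  -0.15] [681.98 186.12  -0.03] 0.1862429992879
1 scene [682.43 185.07  -0.15] [683.88 187.18  -0.21] 0.2775673371259243
2 both [551.98 145.67   0.32] [553.08 147.05   0.31] 0.359736740707767
2 top [551.98 145.67   0.32] [553.78 147.46   0.3 ] 0.1771982972754459
2 scene [551.98 145.67   0.32] [562.52 133.53   0.5 ] 0.4656755476346245
3 both [444.5   73.17   0.32] [446.93  74.59   0.35] 0.28908341424967077
3 top [444.5   73.17   0.32] [447.05  74.69   0.35] 0.16598560595082834
3 scene [444.5   73.17   0.32] [446.97  78.23   0.48] 0.38646858060630385
4 both [567.52  -8.09  -0.41] [570.13  -8.37  -0.46] 0.2915069424988384
4 top [567.52  -8.09  -0.41] [569.99  -7.27  -0.4 ] 0.174518512771776
4 scene [567.52  -8.09  -0.41] [577.49 -11.35  -0.42] 0.40300382958353276
5 both [432.61 -70.93   0.21] [434.11 -69.67   0.1 ] 0.25149481878185526
5 top [432.61 -70.93   0.21] [434.12 -69.71   0.18] 0.17676641150545114
5 scene [432.61 -70.93   0.21] [435.74 -72.19   0.26] 0.31386969580856083
trayL [466.55 374.63   0.  ] 0.6765575390121583 [464.87 370.18   0.72] 0.09514635125410897
trayR [ 473.6  -362.95    0.  ] -0.6538878528706501 [ 471.47 -359.97   -0.8 ] 0.07870752347477639
22 281 286 191 195
38 247 254 159 164
ball (array([700.48,  35.38,  94.9 ]), np.float64(0.7356585686130386))
base guess [649.2   34.47  12.  ]
[660.77  35.     0.  ] 0.10242846153115581
[[ 0.97 -0.23  0.  ]
 [-0.23 -0.97  0.  ]
 [ 0.   -0.   -1.  ]][ WARN:0@1.329] global loadsave.cpp:1063 imwrite_ Unsupported depth image for selected encoder is fallbacked to CV_8U.
```

View pics/m.png

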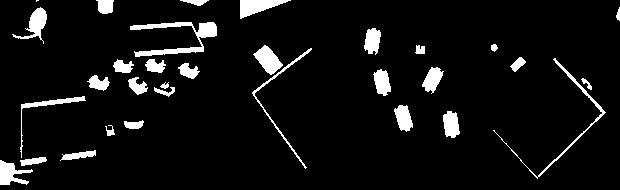

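```bash
cat > plan.py <<'E'
import sys
from h import *
def plan(*targets):
    st=arm.read_state();r=R.from_quat(st['ee_rot']);p=np.array(st['position'])
    print('t %.2f'%st['clock'],'pos',np.round(p,1),'w %.1f gf %.0f'%(st['gripper_width'],st['grasp_force']),'F',np.round(st['contact_force'],2),'T',np.round(st['wrist_torque'],2))
    for x,y,z,a in targets:
        rt=R.from_matrix(np.array([[np.cos(a),np.sin(a),0],[np.sin(a),-np.cos(a),0],[0,0,-1]]))
        lin=r.inv().apply(np.array([x,y,z])-p);rv=(r.inv()*rt).as_rotvec()
        print('  lin',np.round(lin,1).tolist(),'rot',np.round(rv,3).tolist(),'rows %.1f %.1f'%(np.linalg.norm(lin)/62.5,np.degrees(np.linalg.norm(rv))/10.7))
if __name__=='__main__':
    plan(*[list(map(float,a.split(','))) for a in sys.argv[1:]])
E
python3 plan.py 700.5,35,160,0 700.5,35,73,0; python3 - <<'E'
from h import *
np.set_printoptions(precision=1,suppress=True)
s=imaging.get_image('scene');t=imaging.get_image('top')
def discs(p,guess):
    out=[]
    f=p['frame'].astype(float).min(2)
    for g in guess:
        u,v=np.round(proj(p,[g])[0]).astype(int);w=f[v-4:v+5,u-4:u+5].copy()
        k=np.percentile(w,30);w=np.clip(w-max(k,60),0,None);yy,xx=np.mgrid[v-4:v+5,u-4:u+5];yy2=(yy-v)**2+(xx-u)**2<=17
        w=w*yy2;out.append(((w*xx).sum()/w.sum(),(w*yy).sum()/w.sum()))
    return out
M=[(682,186.5,-.1),(553.5,147.2,.31),(447,74.7,.35),(570,-7.5,-.41),(434,-69.7,.18)]
G=[[x+12*np.cos(a),y+12*np.sin(a),46] for x,y,a in M]
for g,a,b in zip(G,discs(s,G),discs(t,G)): print(np.array(g),*tri(s,a,t,b))
E
```

```text
t 1.40 pos [142.3 608.6 231.3] w 85.4 gf 0 F [ 0.15 -0.18  0.17] T [-0.03  0.03 -0.04]
  lin [674.1, 431.4, 71.3] rot [-0.0, -0.0, -0.23] rows 12.9 1.2
  lin [674.1, 431.4, 158.3] rot [-0.0, -0.0, -0.23] rows 13.1 1.2
[693.9 185.3  46. ] [695.3 185.9  51. ] 3.984668520441039
[564.9 150.9  46. ] [564.9 150.7  50.7] 2.940105598949509
[458.3  78.8  46. ] [458.3  78.9  52.7] 1.5412497380957757
[581.  -12.3  46. ] [581.8 -11.2  46. ] 2.8577927314190648
[445.8 -67.6  46. ] [446.5 -67.   49.3] 1.675702538748668
```

arm_command --rows '[{"grip":1,"linear":[674,431,71],"rot":[0,0,-0.23]},{"grip":1,"linear":[674,431,71],"rot":[0,0,-0.23]},{"grip":1,"linear":[674,431,71],"rot":[0,0,-0.23]},{"grip":1,"linear":[674,431,71],"rot":[0,0,-0.23]},{"grip":1,"linear":[674,431,71],"rot":[0,0,-0.23]},{"grip":1,"linear":[674,431,71],"rot":[0,0,-0.23]},{"grip":1,"linear":[674,431,71],"rot":[0,0,-0.23]},{"grip":1,"linear":[674,431,71],"rot":[0,0,-0.23]},{"grip":1,"linear":[674,431,71],"rot":[0,0,-0.23]},{"grip":1,"linear":[674,431,71],"rot":[0,0,-0.23]}]'

```text
clock: 2.75
position: [578.1, 161.0, 176.2]
ee_rot: [1.0, 0.0, 0.0, -0.0]
contact_force: [1.1, 1.2, 0.9]
gripper_width: 85.5
grasp_force: 0.0
```

```bash
python3 plan.py 700.5,35,160,0 700.5,35,73,0
```

```text
t 2.75 pos [578.1 161.  176.2] w 85.5 gf 0 F [1.14 1.22 0.91] T [ 0.14 -0.04  0.01]
  lin [122.4, 126.0, 16.2] rot [-0.0, -0.001, 0.0] rows 2.8 0.0
  lin [122.3, 126.1, 103.2] rot [-0.0, -0.001, 0.0] rows 3.3 0.0
```

arm_command --rows '[{"grip":1,"linear":[122,126,16],"rot":[0,0,0]},{"grip":1,"linear":[122,126,16],"rot":[0,0,0]},{"grip":1,"linear":[122,126,16],"rot":[0,0,0]},{"grip":1,"linear":[122,126,16],"rot":[0,0,0]},{"grip":0.8,"linear":[122,126,60],"rot":[0,0,0]},{"grip":0.8,"linear":[122,126,103],"rot":[0,0,0]},{"grip":0.8,"linear":[122,126,103],"rot":[0,0,0]}]'

```text
clock: 3.62
position: [695.5, 36.8, 69.3]
ee_rot: [1.0, 0.0, -0.004, 0.001]
contact_force: [-1.1, 0.1, 1.1]
gripper_width: 68.0
grasp_force: 0.0
```

arm_command --rows '[{"grip":0,"linear":[0,0,0],"rot":[0,0,0]},{"grip":0,"linear":[0,0,0],"rot":[0,0,0]},{"grip":0,"linear":[0,0,0],"rot":[0,0,0]},{"grip":0,"linear":[0,0,0],"rot":[0,0,0]},{"grip":0,"linear":[0,0,0],"rot":[0,0,0]},{"grip":0,"linear":[0,0,0],"rot":[0,0,0]}]'

```text
clock: 4.38
position: [700.1, 37.2, 75.9]
ee_rot: [1.0, 0.0, 0.002, -0.0]
contact_force: [-1.4, 2.6, 6.5]
gripper_width: 22.9
grasp_force: 58.5
```

arm_command --rows '[{"grip":0,"linear":[-10,0,-5],"rot":[0,0,0]},{"grip":0,"linear":[-20,0,-8],"rot":[0,0,0]},{"grip":0,"linear":[-30,0,-9.5],"rot":[0,0,0]},{"grip":0,"linear":[-39,0,-10],"rot":[0,0,0]},{"grip":0,"linear":[-48,0,-9.5],"rot":[0,0,0]},{"grip":0,"linear":[-57,0,-8],"rot":[0,0,0]},{"grip":0,"linear":[-66,0,-4.5],"rot":[0,0,0]},{"grip":0,"linear":[-73,0,-1.5],"rot":[0,0,0]},{"grip":0,"linear":[-76,0,0],"rot":[0,0,0]},{"grip":0,"linear":[-76,0,0],"rot":[0,0,0]}]'

```text
clock: 5.62
position: [622.6, 36.5, 73.0]
ee_rot: [1.0, 0.0, -0.0, 0.0]
contact_force: [0.8, -0.5, -0.5]
gripper_width: 0.1
grasp_force: 0.0
```

```bash
python3 - <<'E'
from h import *
s=imaging.get_image('scene');save(s,'s1.png')
cv2.imwrite('pics/s1c.png',cv2.resize(s['frame'][120:270,210:350,::-1],None,fx=4,fy=4,interpolation=cv2.INTER_CUBIC))
st=arm.read_state();print(st['contact_force'],st['gripper_width'],st['position'])
E
```

```text
[-0.48842025  0.55746058 -0.23576134] 0.013204375214980111 [622.89212456  36.58966976  73.11029503]
```

View pics/s1c.png

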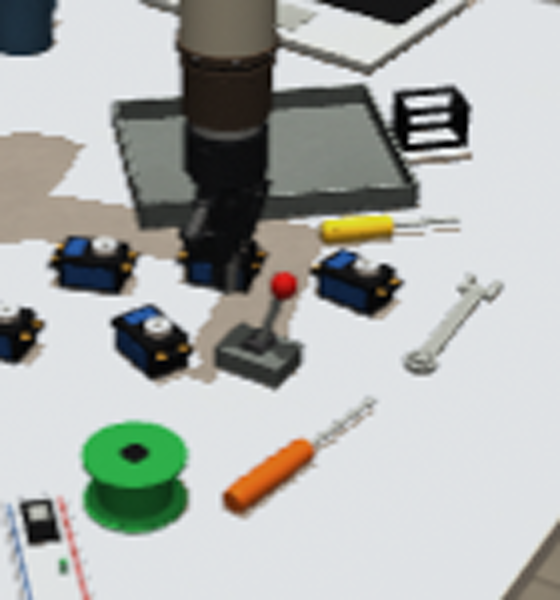

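The picture shows the ball slipped out of the grip, with the lever still leaning away (ball at 284,285). I'll push it from the far side with shut fingers instead.

arm_command --rows '[{"grip":0,"linear":[0,0,-60],"rot":[0,0,0]},{"grip":0,"linear":[0,0,-75],"rot":[0,0,0]},{"grip":0,"linear":[60,0,-75],"rot":[0,0,0]},{"grip":0,"linear":[120,0,-75],"rot":[0,0,0]},{"grip":0,"linear":[120,0,-75],"rot":[0,0,0]},{"grip":0,"linear":[120,0,-75],"rot":[0,0,0]}]'

```text
clock: 6.42
position: [742.1, 36.4, 146.8]
ee_rot: [1.0, -0.0, -0.001, 0.0]
contact_force: [-0.8, 0.1, 0.1]
gripper_width: -0.1
grasp_force: 0.0
```

```bash
cat > ball.py <<'E'
from h import *
np.set_printoptions(precision=1,suppress=True)
def red(p,lo=(600,20,85),hi=(720,50,110)):
    f=p['frame'].astype(int);m=(f[...,0]>90)&(f[...,1]<.5*f[...,0])&(f[...,2]<.5*f[...,0])
    q=proj(p,[[x,y,z] for x in(lo[0],hi[0]) for y in(lo[1],hi[1]) for z in(lo[2],hi[2])]);l,t=(q.min(0)-4).astype(int);r,b=(q.max(0)+4).astype(int)
    k=np.zeros_like(m);k[t:b,l:r]=m[t:b,l:r];y,x=np.nonzero(k);return (len(x),x.mean(),y.mean()) if len(x) else (0,np.nan,np.nan)
s=imaging.get_image('scene');t=imaging.get_image('top')
a,b=red(s),red(t);print(a,b)
print('scene@97',at_z(s,a[1:],97),'top@97',at_z(t,b[1:],97))
if a[0] and b[0]: print('tri',*tri(s,a[1:],t,b[1:]))
E
python3 ball.py; python3 plan.py 740,36,150,0
```

```text
(31, np.float64(280.5483870967742), np.float64(190.41935483870967)) (45, np.float64(250.06666666666666), np.float64(165.55555555555554))
scene@97 [684.3  41.4  97. ] top@97 [686.8  35.3  97. ]
tri [686.5  35.7 100.7] 1.6927842526012353
t 6.53 pos [741.8  36.5 148.7] w 0.1 gf 0 F [0.26 0.08 0.36] T [0.   0.04 0.02]
  lin [-1.8, 0.5, -1.3] rot [-0.0, -0.0, 0.0] rows 0.0 0.0
```

arm_command --rows '[{"grip":0,"linear":[0,0,50],"rot":[0,0,0]},{"grip":0,"linear":[0,0,67],"rot":[0,0,0]},{"grip":0,"linear":[-20,0,67],"rot":[0,0,0]},{"grip":0,"linear":[-35,0,66],"rot":[0,0,0]},{"grip":0,"linear":[-50,0,65],"rot":[0,0,0]},{"grip":0,"linear":[-65,0,65],"rot":[0,0,0]},{"grip":0,"linear":[-78,0,67],"rot":[0,0,0]},{"grip":0,"linear":[-86,0,69],"rot":[0,0,0]},{"grip":0,"linear":[-90,0,70],"rot":[0,0,0]},{"grip":0,"linear":[-90,0,70],"rot":[0,0,0]}]'

```text
clock: 7.78
position: [652.5, 36.5, 78.2]
ee_rot: [1.0, 0.0, -0.0, 0.0]
contact_force: [-0.6, -0.2, 0.1]
gripper_width: 0.2
grasp_force: 0.0
```

```bash
python3 ball.py; python3 plan.py
```

```text
(12, np.float64(266.4166666666667), np.float64(187.25)) (22, np.float64(248.9090909090909), np.float64(184.0909090909091))
scene@97 [629.9  32.3  97. ] top@97 [630.2  35.9  97. ]
tri [629.5  35.2  95.6] 2.3941801451082823
t 7.88 pos [652.7  36.5  77.9] w -0.3 gf 0 F [ 0.69 -0.45 -0.72] T [0.01 0.02 0.05]
```

arm_command --rows '[{"grip":0,"linear":[-2,0,0],"rot":[0,0,0]},{"grip":0,"linear":[-4,0,1],"rot":[0,0,0]},{"grip":0,"linear":[-4,0,1],"rot":[0,0,0]}]'

```text
clock: 8.25
position: [648.5, 36.5, 76.9]
ee_rot: [1.0, 0.0, -0.0, 0.0]
contact_force: [0.2, 0.3, -0.4]
gripper_width: 0.1
grasp_force: 0.1
```

arm_command --rows '[{"grip":0,"linear":[-1,0,0],"rot":[0,0,0]},{"grip":0,"linear":[-2,0,0],"rot":[0,0,0]},{"grip":0,"linear":[-2,0,0],"rot":[0,0,0]}]'

```text
clock: 8.62
position: [646.5, 36.5, 77.0]
ee_rot: [1.0, 0.0, -0.0, 0.0]
contact_force: [0.0, 0.6, -0.8]
gripper_width: -0.2
grasp_force: 0.3
```

arm_command --rows '[{"grip":0,"linear":[-1,0,0],"rot":[0,0,0]},{"grip":0,"linear":[-2,0,0],"rot":[0,0,0]},{"grip":0,"linear":[-2,0,0],"rot":[0,0,0]}]'

```text
clock: 9.0
position: [645.3, 36.6, 77.2]
ee_rot: [1.0, 0.0, 0.001, -0.0]
contact_force: [3.0, 0.3, -2.3]
gripper_width: 0.2
grasp_force: 1.6
```

arm_command --rows '[{"grip":0,"linear":[-1,0,0],"rot":[0,0,0]},{"grip":0,"linear":[-2,0,0],"rot":[0,0,0]},{"grip":0,"linear":[-2,0,0],"rot":[0,0,0]}]'

```text
clock: 9.38
position: [645.1, 36.6, 77.3]
ee_rot: [1.0, 0.0, 0.003, -0.0]
contact_force: [8.2, -2.6, -5.7]
gripper_width: -0.1
grasp_force: 3.9
```

```bash
python3 plan.py 648,36.5,150,0 570,-7.5,100,-.41  570,-7.5,3,-.41
```

```text
t 9.38 pos [645.1  36.6  77.3] w -0.1 gf 4 F [ 8.2  -2.62 -5.67] T [-0.49 -2.24  0.03]
  lin [3.3, 0.1, -72.7] rot [-0.001, -0.006, 0.001] rows 1.2 0.0
  lin [-75.0, 44.1, -23.2] rot [-0.002, -0.005, 0.411] rows 1.4 2.2
  lin [-75.6, 44.1, 73.8] rot [-0.002, -0.005, 0.411] rows 1.8 2.2
```

arm_command --rows '[{"grip":0,"linear":[12,0,0],"rot":[0,0,0]},{"grip":0,"linear":[12,0,-60],"rot":[0,0,0]},{"grip":0,"linear":[12,0,-80],"rot":[0,0,0]},{"grip":0,"linear":[-30,30,-80],"rot":[0,0,0.2]},{"grip":1,"linear":[-71,44,-80],"rot":[0,0,0.41]},{"grip":1,"linear":[-71,44,-80],"rot":[0,0,0.41]},{"grip":1,"linear":[-71,44,-40],"rot":[0,0,0.41]},{"grip":1,"linear":[-71,44,-40],"rot":[0,0,0.41]}]'

```text
clock: 10.38
position: [569.9, -7.7, 114.6]
ee_rot: [0.979, -0.203, -0.003, 0.001]
contact_force: [0.1, 0.7, 0.6]
gripper_width: 72.4
grasp_force: 0.0
```

```bash
python3 ball.py; python3 plan.py 570,-7.5,3,-.41; python3 -c "
from h import *
save(imaging.get_image('top'),'t2.png')
t=cv2.imread('pics/t2.png');cv2.imwrite('pics/t2c.png',cv2.resize(t[130:320,70:450],(800,400)))"
```

```text
(30, np.float64(265.7), np.float64(186.73333333333332)) (0, nan, nan)
scene@97 [625.8  33.9  97. ] top@97 [nan nan nan]
t 10.47 pos [572.5  -7.3 117.5] w 84.5 gf 0 F [-0.42 -0.13  0.68] T [ 0.04 -0.03  0.02]
  lin [-2.3, 1.1, 114.5] rot [0.001, -0.0, 0.001] rows 1.8 0.0
```

View pics/t2c.png

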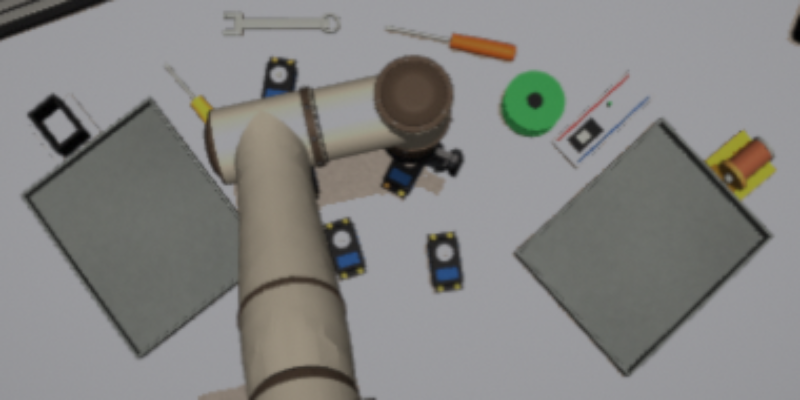

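arm_command --rows '[{"grip":1,"linear":[-2,1,50],"rot":[0,0,0]},{"grip":1,"linear":[-2,1,90],"rot":[0,0,0]},{"grip":1,"linear":[-2,1,111],"rot":[0,0,0]},{"grip":1,"linear":[-2,1,111],"rot":[0,0,0]},{"grip":0,"linear":[-2,1,111],"rot":[0,0,0]},{"grip":0,"linear":[-2,1,111],"rot":[0,0,0]},{"grip":0,"linear":[-2,1,111],"rot":[0,0,0]},{"grip":0,"linear":[-2,1,111],"rot":[0,0,0]},{"grip":0,"linear":[-2,1,111],"rot":[0,0,0]}]'

```text
clock: 11.65
position: [570.9, -7.1, 8.0]
ee_rot: [0.979, -0.203, 0.002, -0.001]
contact_force: [-1.7, 1.8, 6.2]
gripper_width: 43.2
grasp_force: 63.0
```

arm_command --rows '[{"grip":0,"linear":[0,0,-10],"rot":[0,0,0]},{"grip":0,"linear":[0,0,-15],"rot":[0,0,0]},{"grip":0,"linear":[0,0,-15],"rot":[0,0,0]},{"grip":0,"linear":[0,0,-15],"rot":[0,0,0]},{"grip":0,"linear":[0,0,-15],"rot":[0,0,0]},{"grip":0,"linear":[0,0,-15],"rot":[0,0,0]}]'

```text
clock: 12.4
position: [569.3, -7.6, 20.8]
ee_rot: [0.979, -0.203, -0.0, 0.0]
contact_force: [-0.1, -0.1, -5.9]
gripper_width: 43.3
grasp_force: 61.8
```

arm_command --rows '[{"grip":0,"linear":[0,0,0],"rot":[0,0,0]}]'

```text
clock: 12.52
position: [569.4, -7.6, 20.9]
ee_rot: [0.979, -0.203, -0.0, 0.0]
contact_force: [0.0, 1.0, -4.8]
gripper_width: 42.9
grasp_force: 61.8
```

arm_command --rows '[{"grip":0,"linear":[0,0,0],"rot":[0,0,0]}]'

```text
clock: 12.65
position: [569.4, -7.6, 21.0]
ee_rot: [0.979, -0.204, -0.0, -0.0]
contact_force: [0.2, 0.4, -5.8]
gripper_width: 43.4
grasp_force: 61.8
```

```bash
python3 -c "
from h import *
for n,c,a in(('L',(464.9,370.2),.72),('R',(471.5,-360),-.8)):
  for v in (-55,55):
    for u in(93,0,-93): print(n,u,v,np.round(np.array(c)+[u*np.cos(a)-v*np.sin(a),u*np.sin(a)+v*np.cos(a)],1))
t=imaging.get_image('top')
F=[]
for i in range(6):
  imaging.get_image('scene'); F.append(arm.read_state()['contact_force'])
print(np.mean(F,0),np.std(F,0))
"; python3 plan.py
```

```text
L 93 -55 [571.1 390.2]
L 0 -55 [501.2 328.9]
L -93 -55 [431.2 267.5]
L 93 55 [498.6 472.9]
L 0 55 [428.6 411.5]
L -93 55 [358.7 350.2]
R 93 -55 [ 496.8 -465. ]
R 0 -55 [ 432.  -398.3]
R -93 -55 [ 367.3 -331.6]
R 93 55 [ 575.7 -388.4]
R 0 55 [ 511.  -321.7]
R -93 55 [ 446.2 -255. ]
[-0.0619551   0.42725348 -5.48174977] [0.54933316 0.22257266 0.37152693]
t 13.00 pos [569.4  -7.6  21.1] w 42.7 gf 62 F [-0.64  0.25 -5.14] T [ 0.02 -0.03  0.05]
```

```bash
python3 plan.py 569.4,-7.6,85,-.41 448.3,-257.1,85,-.8 448.3,-257.1,14,-.8
```

```text
t 13.00 pos [569.4  -7.6  21.1] w 42.7 gf 62 F [-0.64  0.25 -5.14] T [ 0.02 -0.03  0.05]
  lin [-0.0, -0.0, -63.9] rot [0.0, -0.0, 0.0] rows 1.0 0.0
  lin [-11.7, 277.1, -63.9] rot [0.0, -0.0, 0.39] rows 4.6 2.1
  lin [-11.7, 277.1, 7.1] rot [0.0, -0.0, 0.39] rows 4.4 2.1
```

arm_command --rows '[{"grip":0,"linear":[0,0,-40],"rot":[0,0,0]},{"grip":0,"linear":[0,0,-64],"rot":[0,0,0]},{"grip":0,"linear":[-3,55,-64],"rot":[0,0,0.1]},{"grip":0,"linear":[-5,110,-64],"rot":[0,0,0.2]},{"grip":0,"linear":[-7,165,-64],"rot":[0,0,0.3]},{"grip":0,"linear":[-10,220,-64],"rot":[0,0,0.39]},{"grip":0,"linear":[-12,260,-64],"rot":[0,0,0.39]},{"grip":0,"linear":[-12,277,-64],"rot":[0,0,0.39]},{"grip":0,"linear":[-12,277,-64],"rot":[0,0,0.39]}]'

```text
clock: 14.12
position: [447.7, -257.6, 85.1]
ee_rot: [0.921, -0.39, 0.0, -0.0]
contact_force: [-0.1, -0.1, -5.7]
gripper_width: 42.9
grasp_force: 63.6
```

```bash
python3 plan.py 448.3,-257.1,14,-.8
```

```text
t 14.12 pos [ 447.7 -257.6   85.1] w 42.9 gf 64 F [-0.06 -0.14 -5.73] T [-0.01 -0.07  0.  ]
  lin [0.0, -0.7, 71.1] rot [-0.0, -0.0, -0.002] rows 1.1 0.0
```

arm_command --rows '[{"grip":0,"linear":[0,0,40],"rot":[0,0,0]},{"grip":0,"linear":[0,0,65],"rot":[0,0,0]},{"grip":0,"linear":[0,0,71],"rot":[0,0,0]},{"grip":0,"linear":[0,0,71],"rot":[0,0,0]},{"grip":0,"linear":[0,0,71],"rot":[0,0,0]},{"grip":0.8,"linear":[0,0,71],"rot":[0,0,0]},{"grip":0.8,"linear":[0,0,71],"rot":[0,0,0]},{"grip":0.8,"linear":[0,0,71],"rot":[0,0,0]},{"grip":0.8,"linear":[0,0,30],"rot":[0,0,0]},{"grip":1,"linear":[0,0,-15],"rot":[0,0,0]}]'

```text
clock: 15.38
position: [447.6, -256.9, 100.7]
ee_rot: [0.921, -0.389, -0.001, 0.0]
contact_force: [1.0, -0.4, 0.4]
gripper_width: 84.1
grasp_force: 0.0
```

```bash
cat > find.py <<'E'
import sys
from h import *
from plan import plan
# usage: find.py x,y,a  : refit module in the top view (arm out of the way), report and plan hover + grasp
np.set_printoptions(precision=2,suppress=True)
t=imaging.get_image('top');m=dark(t,75)
T=[]
for g in sys.argv[1:]:
    g=list(map(float,g.split(',')))
    v,c=fit([t],[m],pts_mod,g); print('was',g,'fit',v,'cost %.2f'%c)
    if not T: T=[(v[0],v[1],100,v[2]),(v[0],v[1],6.5,v[2])]
plan(*T)
E
python3 find.py 434,-69.7,.18 447,74.7,.35 682,186.5,-.1 553.5,147.2,.31
```

```text
was [434.0, -69.7, 0.18] fit [432.49 -60.03  -0.01] cost 0.54
was [447.0, 74.7, 0.35] fit [446.46  74.56   0.35] cost 0.18
was [682.0, 186.5, -0.1] fit [681.87 187.7   -0.08] cost 0.19
was [553.5, 147.2, 0.31] fit [553.44 146.61   0.3 ] cost 0.19
t 15.43 pos [ 451.7 -258.4  107.4] w 85.2 gf 0 F [ 1.3  -1.13  3.73] T [-0.07 -0.14  0.  ]
  lin [-155.5, -124.8, 6.3] rot [0.0, -0.012, -0.786] rows 3.2 4.2
  lin [-156.5, -124.4, 99.8] rot [0.0, -0.012, -0.786] rows 3.6 4.2
```

arm_command --rows '[{"grip":1,"linear":[-30,-25,-15],"rot":[0,0,-0.18]},{"grip":1,"linear":[-60,-50,-15],"rot":[0,0,-0.36]},{"grip":1,"linear":[-100,-84,-15],"rot":[0,0,-0.54]},{"grip":1,"linear":[-144,-121,-15],"rot":[0,0,-0.72]},{"grip":1,"linear":[-144,-121,-15],"rot":[0,0,-0.9]},{"grip":1,"linear":[-144,-121,-15],"rot":[0,0,-0.98]},{"grip":1,"linear":[-144,-121,-15],"rot":[0,0,-0.98]},{"grip":1,"linear":[-144,-121,-15],"rot":[0,0,-0.98]}]'

```text
clock: 16.42
position: [434.5, -69.5, 115.1]
ee_rot: [0.996, 0.089, 0.0, -0.0]
contact_force: [-0.1, 1.1, -0.1]
gripper_width: 85.5
grasp_force: 0.0
```

```bash
python3 -c "
from h import *
s=imaging.get_image('scene');t=imaging.get_image('top')
a=cv2.resize(s['frame'][170:230,190:270,::-1],None,fx=5,fy=5);b=cv2.resize(t['frame'][200:290,220:340,::-1],(400,300))
cv2.imwrite('pics/c5.png',np.hstack([a,b]))"; python3 find.py 434,-69.7,.18; python3 plan.py 434,-69.7,6.5,.18
```

```text
was [434.0, -69.7, 0.18] fit [480.11 -84.77   0.04] cost 0.38
t 16.57 pos [434.5 -69.5 115.1] w 85.6 gf 0 F [ 0.37 -0.04 -0.34] T [ 0.01  0.03 -0.01]
  lin [42.2, 23.1, 15.1] rot [0.0, -0.0, 0.14] rows 0.8 0.7
  lin [42.1, 23.1, 108.6] rot [0.0, -0.0, 0.14] rows 1.9 0.7
t 16.57 pos [434.5 -69.5 115.1] w 85.6 gf 0 F [ 0.37 -0.04 -0.34] T [ 0.01  0.03 -0.01]
  lin [-0.5, 0.1, 108.6] rot [0.0, -0.0, -0.001] rows 1.7 0.0
```

View pics/c5.png

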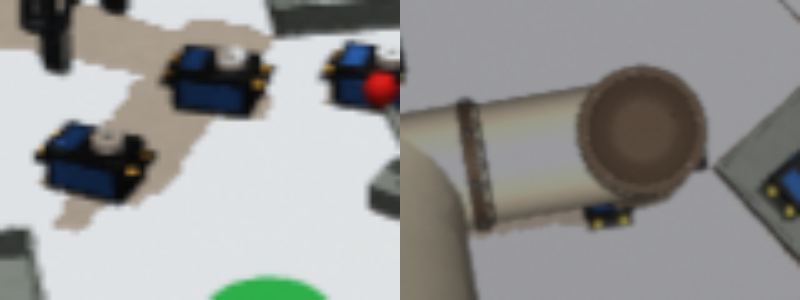

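The left panel shows the module unmoved (scene pixel ~209,202). I'll grasp it.

arm_command --rows '[{"grip":1,"linear":[0,0,50],"rot":[0,0,0]},{"grip":1,"linear":[0,0,90],"rot":[0,0,0]},{"grip":1,"linear":[0,0,108],"rot":[0,0,0]},{"grip":1,"linear":[0,0,108],"rot":[0,0,0]},{"grip":0,"linear":[0,0,108],"rot":[0,0,0]},{"grip":0,"linear":[0,0,108],"rot":[0,0,0]},{"grip":0,"linear":[0,0,108],"rot":[0,0,0]},{"grip":0,"linear":[0,0,108],"rot":[0,0,0]},{"grip":0,"linear":[0,0,108],"rot":[0,0,0]}]'

```text
clock: 17.7
position: [435.4, -69.1, 8.3]
ee_rot: [0.996, 0.09, 0.001, -0.0]
contact_force: [-1.2, 1.1, 5.8]
gripper_width: 42.8
grasp_force: 61.8
```

arm_command --rows '[{"grip":0,"linear":[0,0,-10],"rot":[0,0,0]},{"grip":0,"linear":[0,0,-15],"rot":[0,0,0]},{"grip":0,"linear":[0,0,-15],"rot":[0,0,0]},{"grip":0,"linear":[0,0,-15],"rot":[0,0,0]},{"grip":0,"linear":[0,0,-15],"rot":[0,0,0]},{"grip":0,"linear":[0,0,-15],"rot":[0,0,0]}]'

```text
clock: 18.45
position: [434.3, -69.3, 21.9]
ee_rot: [0.996, 0.09, -0.0, 0.0]
contact_force: [-0.9, 0.7, -2.0]
gripper_width: 43.1
grasp_force: 61.1
```

```bash
cat > weigh.py <<'E'
from h import *
from plan import plan
F=[]
for i in range(8):
    imaging.get_image('scene'); F.append(arm.read_state()['contact_force'])
print('mean F',np.round(np.mean(F,0),2),np.round(np.std(F,0),2),'mass g ~',round(-np.mean(F,0)[2]/9.81*1000))
# slots: heavy R, light L
S={}
for n,c,a in(('L',(464.9,370.2),.72),('R',(471.5,-360),-.8)):
    for v in (-55,55):
        for u in(-90,0,90): S[n,u,v]=(c[0]+u*np.cos(a)-v*np.sin(a),c[1]+u*np.sin(a)+v*np.cos(a),a)
import sys
x,y,z=arm.read_state()['position']
for k in sys.argv[1:]:
    n,u,v=k.split(',');q=S[n,int(u),int(v)];print(k,np.round(q,2));plan((q[0],q[1],85,q[2]))
E
python3 weigh.py R,90,55 L,-90,-55
```

```text
mean F [ 0.31  0.16 -1.75] [0.71 0.23 0.6 ] mass g ~ 178
R,90,55 [ 573.66 -386.24   -0.8 ]
t 18.85 pos [434.5 -69.3  22.1] w 43.3 gf 61 F [ 1.19  0.24 -1.48] T [-0.01 -0.   -0.02]
  lin [80.1, 336.8, -62.9] rot [0.0, 0.0, 0.98] rows 5.6 5.2
L,-90,-55 [433.5  269.51   0.72]
t 18.85 pos [434.5 -69.3  22.1] w 43.3 gf 61 F [ 1.19  0.24 -1.48] T [-0.01 -0.   -0.02]
  lin [59.7, -333.5, -63.0] rot [0.0, 0.0, -0.54] rows 5.5 2.9
```

arm_command --rows '[{"grip":0,"linear":[0,0,-40],"rot":[0,0,0]},{"grip":0,"linear":[0,0,-65],"rot":[0,0,0]},{"grip":0,"linear":[10,-55,-65],"rot":[0,0,-0.1]},{"grip":0,"linear":[20,-110,-65],"rot":[0,0,-0.2]},{"grip":0,"linear":[30,-165,-65],"rot":[0,0,-0.3]},{"grip":0,"linear":[40,-220,-65],"rot":[0,0,-0.4]},{"grip":0,"linear":[50,-278,-65],"rot":[0,0,-0.54]},{"grip":0,"linear":[58,-320,-65],"rot":[0,0,-0.54]},{"grip":0,"linear":[60,-333.5,-65],"rot":[0,0,-0.54]},{"grip":0,"linear":[60,-333.5,-65],"rot":[0,0,-0.54]}]'

```text
clock: 20.1
position: [433.3, 269.6, 86.7]
ee_rot: [0.936, 0.353, -0.001, 0.0]
contact_force: [0.1, -1.2, -2.3]
gripper_width: 43.0
grasp_force: 61.8
```

arm_command --rows '[{"grip":0,"linear":[0,0,40],"rot":[0,0,0]},{"grip":0,"linear":[0,0,66],"rot":[0,0,0]},{"grip":0,"linear":[0,0,73],"rot":[0,0,0]},{"grip":0,"linear":[0,0,73],"rot":[0,0,0]},{"grip":0,"linear":[0,0,73],"rot":[0,0,0]}]'

```text
clock: 20.72
position: [434.3, 269.3, 14.8]
ee_rot: [0.936, 0.352, 0.001, -0.0]
contact_force: [-0.2, -0.7, -1.9]
gripper_width: 43.2
grasp_force: 61.9
```

arm_command --rows '[{"grip":0,"linear":[0,0,1.5],"rot":[0,0,0]},{"grip":0.8,"linear":[0,0,1.5],"rot":[0,0,0]},{"grip":0.8,"linear":[0,0,1.5],"rot":[0,0,0]},{"grip":0.8,"linear":[0,0,1.5],"rot":[0,0,0]},{"grip":0.8,"linear":[0,0,-40],"rot":[0,0,0]},{"grip":1,"linear":[0,0,-85],"rot":[0,0,0]},{"grip":1,"linear":[0,0,-100],"rot":[0,0,0]},{"grip":1,"linear":[0,0,-100],"rot":[0,0,0]},{"grip":1,"linear":[0,0,-100],"rot":[0,0,0]}]'

```text
clock: 21.85
position: [433.0, 268.8, 112.6]
ee_rot: [0.936, 0.352, -0.001, 0.001]
contact_force: [0.1, 0.2, -0.7]
gripper_width: 85.5
grasp_force: 0.0
```

```bash
python3 find.py 447,74.7,.35 682,186.5,-.1 553.5,147.2,.31; python3 plan.py 446.5,74.6,115,.35
```

```text
was [447.0, 74.7, 0.35] fit [447.    74.45   0.34] cost 0.19
was [682.0, 186.5, -0.1] fit [681.87 187.7   -0.08] cost 0.19
was [553.5, 147.2, 0.31] fit [553.44 146.61   0.3 ] cost 0.19
t 21.90 pos [432.9 268.8 112.5] w 85.4 gf 0 F [ 0.15 -1.02 -0.2 ] T [-0.02  0.03 -0.02]
  lin [-117.5, 155.4, 12.9] rot [0.001, 0.003, 0.378] rows 3.1 2.0
  lin [-117.2, 155.4, 106.4] rot [0.001, 0.003, 0.378] rows 3.5 2.0
t 21.90 pos [432.9 268.8 112.5] w 85.4 gf 0 F [ 0.15 -1.02 -0.2 ] T [-0.02  0.03 -0.02]
  lin [-117.8, 154.9, -2.1] rot [0.001, 0.003, 0.37] rows 3.1 2.0
```

arm_command --rows '[{"grip":1,"linear":[-45,60,0],"rot":[0,0,0.15]},{"grip":1,"linear":[-90,120,0],"rot":[0,0,0.3]},{"grip":1,"linear":[-117,155,0],"rot":[0,0,0.375]},{"grip":1,"linear":[-117,155,0],"rot":[0,0,0.375]},{"grip":1,"linear":[-117,155,0],"rot":[0,0,0.375]},{"grip":1,"linear":[-117,155,50],"rot":[0,0,0.375]},{"grip":1,"linear":[-117,155,90],"rot":[0,0,0.375]},{"grip":1,"linear":[-117,155,106],"rot":[0,0,0.375]},{"grip":1,"linear":[-117,155,106],"rot":[0,0,0.375]}]'

```text
clock: 23.02
position: [447.3, 76.8, 6.5]
ee_rot: [0.985, 0.173, -0.002, 0.001]
contact_force: [0.5, -0.9, 0.5]
gripper_width: 85.4
grasp_force: 0.0
```

arm_command --rows '[{"grip":0,"linear":[0,0,0],"rot":[0,0,0]},{"grip":0,"linear":[0,0,0],"rot":[0,0,0]},{"grip":0,"linear":[0,0,0],"rot":[0,0,0]},{"grip":0,"linear":[0,0,0],"rot":[0,0,0]},{"grip":0,"linear":[0,0,0],"rot":[0,0,0]},{"grip":0,"linear":[0,0,-10],"rot":[0,0,0]},{"grip":0,"linear":[0,0,-15],"rot":[0,0,0]},{"grip":0,"linear":[0,0,-15],"rot":[0,0,0]},{"grip":0,"linear":[0,0,-15],"rot":[0,0,0]},{"grip":0,"linear":[0,0,-15],"rot":[0,0,0]}]'

```text
clock: 24.28
position: [447.8, 75.7, 22.7]
ee_rot: [0.985, 0.172, -0.0, 0.0]
contact_force: [0.5, 1.2, -7.0]
gripper_width: 43.2
grasp_force: 62.7
```

```bash
python3 weigh.py R,90,55 L,90,-55
```

```text
mean F [-0.13 -0.36 -6.81] [0.5  0.34 0.42] mass g ~ 694
R,90,55 [ 573.66 -386.24   -0.8 ]
t 24.68 pos [448.   75.9  23. ] w 42.9 gf 63 F [-0.19 -0.61 -6.63] T [ 0.01  0.   -0.01]
  lin [-38.2, 477.4, -62.0] rot [0.0, 0.0, 1.145] rows 7.7 6.1
L,90,-55 [568.83 388.2    0.72]
t 24.68 pos [448.   75.9  23. ] w 42.9 gf 63 F [-0.19 -0.61 -6.63] T [ 0.01  0.   -0.01]
  lin [219.3, -253.0, -62.0] rot [0.0, 0.0, -0.375] rows 5.4 2.0
```

arm_command --rows '[{"grip":0,"linear":[0,0,-40],"rot":[0,0,0]},{"grip":0,"linear":[0,0,-62],"rot":[0,0,0]},{"grip":0,"linear":[-5,60,-62],"rot":[0,0,0.17]},{"grip":0,"linear":[-10,120,-62],"rot":[0,0,0.34]},{"grip":0,"linear":[-15,180,-62],"rot":[0,0,0.51]},{"grip":0,"linear":[-20,240,-62],"rot":[0,0,0.68]},{"grip":0,"linear":[-24,300,-62],"rot":[0,0,0.85]},{"grip":0,"linear":[-29,360,-62],"rot":[0,0,1.0]},{"grip":0,"linear":[-34,420,-62],"rot":[0,0,1.145]},{"grip":0,"linear":[-37,460,-62],"rot":[0,0,1.145]}]'

```text
clock: 25.92
position: [568.5, -372.0, 83.7]
ee_rot: [0.921, -0.391, -0.001, -0.0]
contact_force: [-0.2, 0.1, -7.4]
gripper_width: 43.4
grasp_force: 65.1
```

```bash
python3 plan.py 573.7,-386.2,86,-.8 573.7,-386.2,13,-.8
```

```text
t 25.93 pos [ 568.5 -372.    83.7] w 43.4 gf 65 F [-0.17  0.1  -7.44] T [ 0.13 -0.1  -0.  ]
  lin [13.9, 6.1, -2.3] rot [0.0, 0.001, -0.003] rows 0.2 0.0
  lin [14.0, 6.1, 70.7] rot [0.0, 0.001, -0.003] rows 1.2 0.0
```

arm_command --rows '[{"grip":0,"linear":[14.5,7,0],"rot":[0,0,0]},{"grip":0,"linear":[14.5,7,0],"rot":[0,0,0]},{"grip":0,"linear":[14.5,7,40],"rot":[0,0,0]},{"grip":0,"linear":[14.5,7,65],"rot":[0,0,0]},{"grip":0,"linear":[14.5,7,70],"rot":[0,0,0]},{"grip":0,"linear":[14.5,7,70],"rot":[0,0,0]},{"grip":0,"linear":[14.5,7,70],"rot":[0,0,0]}]'

```text
clock: 26.8
position: [574.8, -384.7, 16.1]
ee_rot: [0.921, -0.389, 0.001, 0.0]
contact_force: [0.2, -0.2, -6.3]
gripper_width: 42.8
grasp_force: 65.3
```

Need about 2 mm more, then release and rise.

arm_command --rows '[{"grip":0,"linear":[0,0,2],"rot":[0,0,0]},{"grip":0,"linear":[0,0,2],"rot":[0,0,0]},{"grip":0.8,"linear":[0,0,2],"rot":[0,0,0]},{"grip":0.8,"linear":[0,0,2],"rot":[0,0,0]},{"grip":0.8,"linear":[0,0,2],"rot":[0,0,0]},{"grip":0.8,"linear":[0,0,-40],"rot":[0,0,0]},{"grip":1,"linear":[0,0,-85],"rot":[0,0,0]},{"grip":1,"linear":[0,0,-100],"rot":[0,0,0]},{"grip":1,"linear":[0,0,-100],"rot":[0,0,0]},{"grip":1,"linear":[0,0,-100],"rot":[0,0,0]}]'

```text
clock: 28.05
position: [572.9, -384.2, 113.1]
ee_rot: [0.921, -0.39, -0.002, -0.0]
contact_force: [-0.3, 0.8, 0.1]
gripper_width: 85.2
grasp_force: 0.0
```

```bash
python3 find.py 553.5,147.2,.31 682,186.5,-.1; python3 -c "
from h import *
save(imaging.get_image('top'),'t3.png')
t=cv2.imread('pics/t3.png');cv2.imwrite('pics/t3c.png',cv2.resize(t[130:320,70:450],(800,400)))"; python3 plan.py 553.5,146.7,115,.3
```

```text
was [553.5, 147.2, 0.31] fit [551.48 147.04   0.31] cost 0.20
was [682.0, 186.5, -0.1] fit [681.87 187.7   -0.08] cost 0.19
t 28.10 pos [ 572.9 -384.2  112.8] w 85.6 gf 0 F [-0.23 -0.02 -0.09] T [-0.02  0.03  0.  ]
  lin [-396.0, -354.7, 13.9] rot [-0.001, 0.004, -1.112] rows 8.5 6.0
  lin [-395.7, -354.9, 107.4] rot [-0.001, 0.004, -1.112] rows 8.7 6.0
t 28.15 pos [ 573.  -384.3  112.9] w 85.3 gf 0 F [0.36 0.43 0.41] T [ 0.01 -0.03 -0.03]
  lin [-394.5, -356.0, -1.2] rot [-0.001, 0.004, -1.1] rows 8.5 5.9
```

View pics/t3c.png

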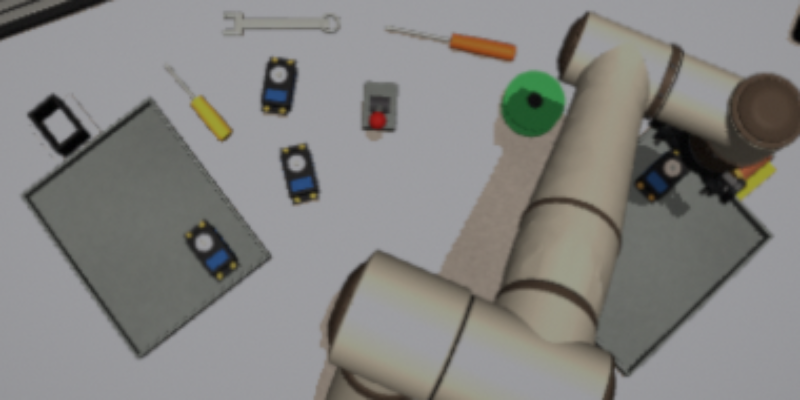

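Modules sit well in both trays; the lever is fully toward the robot, ball at (378,120). Next is the module at (300,173).

arm_command --rows '[{"grip":1,"linear":[-44,-40,0],"rot":[0,0,-0.17]},{"grip":1,"linear":[-88,-79,0],"rot":[0,0,-0.34]},{"grip":1,"linear":[-132,-119,0],"rot":[0,0,-0.51]},{"grip":1,"linear":[-176,-158,0],"rot":[0,0,-0.68]},{"grip":1,"linear":[-220,-198,0],"rot":[0,0,-0.85]},{"grip":1,"linear":[-264,-238,0],"rot":[0,0,-1.0]},{"grip":1,"linear":[-308,-277,0],"rot":[0,0,-1.1]},{"grip":1,"linear":[-352,-317,0],"rot":[0,0,-1.105]},{"grip":1,"linear":[-395,-355,0],"rot":[0,0,-1.105]},{"grip":1,"linear":[-395,-355,0],"rot":[0,0,-1.105]}]'

```text
clock: 29.4
position: [552.9, 149.4, 114.0]
ee_rot: [0.988, 0.155, -0.0, 0.0]
contact_force: [0.1, 0.2, -0.1]
gripper_width: 85.8
grasp_force: 0.0
```

```bash
python3 plan.py 552.8,146.8,7,.3; python3 -c "
from h import *
s=imaging.get_image('scene')
print([np.round(d['pixel']) for d in models.tip_of(s,'mod_a')], np.round(proj(s,[[552.8,146.8,0],[682,187,0]])))"
```

```text
t 29.40 pos [552.9 149.4 114. ] w 85.8 gf 0 F [ 0.12  0.19 -0.07] T [-0.04  0.05 -0.  ]
  lin [-0.8, 2.5, 107.0] rot [0.0, 0.001, 0.011] rows 1.7 0.1
[array([299., 193.]), array([185., 262.]), array([179., 231.]), array([264., 190.])] [[265. 189.]
 [298. 194.]]
```

arm_command --rows '[{"grip":1,"linear":[-1,1.5,50],"rot":[0,0,0]},{"grip":1,"linear":[-1,1.5,90],"rot":[0,0,0]},{"grip":1,"linear":[-1,1.5,107],"rot":[0,0,0]},{"grip":1,"linear":[-1,1.5,107],"rot":[0,0,0]}]'

```text
clock: 30.0
position: [552.5, 142.9, 7.1]
ee_rot: [0.988, 0.151, -0.001, 0.001]
contact_force: [-0.0, 0.8, 1.0]
gripper_width: 85.1
grasp_force: 0.0
```

arm_command --rows '[{"grip":0,"linear":[0,0,0],"rot":[0,0,0]},{"grip":0,"linear":[0,0,0],"rot":[0,0,0]},{"grip":0,"linear":[0,0,0],"rot":[0,0,0]},{"grip":0,"linear":[0,0,0],"rot":[0,0,0]},{"grip":0,"linear":[0,0,0],"rot":[0,0,0]},{"grip":0,"linear":[0,0,-10],"rot":[0,0,0]},{"grip":0,"linear":[0,0,-15],"rot":[0,0,0]},{"grip":0,"linear":[0,0,-15],"rot":[0,0,0]},{"grip":0,"linear":[0,0,-15],"rot":[0,0,0]},{"grip":0,"linear":[0,0,-15],"rot":[0,0,0]}]'

```text
clock: 31.25
position: [552.5, 144.0, 22.6]
ee_rot: [0.988, 0.152, -0.0, 0.0]
contact_force: [0.4, 0.4, -5.8]
gripper_width: 43.0
grasp_force: 62.3
```

```bash
python3 weigh.py R,-90,-55 L,90,-55
```

```text
mean F [ 0.14 -0.07 -5.65] [0.52 0.72 0.49] mass g ~ 576
R,-90,-55 [ 369.34 -333.76   -0.8 ]
t 31.65 pos [552.8 144.2  23. ] w 43.1 gf 62 F [-0.67  0.27 -6.32] T [-0.02  0.06  0.04]
  lin [-318.6, 400.7, -61.9] rot [0.0, 0.0, 1.105] rows 8.3 5.9
L,90,-55 [568.83 388.2    0.72]
t 31.65 pos [552.8 144.2  23. ] w 43.1 gf 62 F [-0.67  0.27 -6.32] T [-0.02  0.06  0.04]
  lin [88.6, -227.9, -62.0] rot [-0.0, 0.0, -0.415] rows 4.0 2.2
```

Heavy → right tray, slot (0,−55).

arm_command --rows '[{"grip":0,"linear":[0,0,-40],"rot":[0,0,0]},{"grip":0,"linear":[0,0,-62],"rot":[0,0,0]},{"grip":0,"linear":[-30,52,-62],"rot":[0,0,0.16]},{"grip":0,"linear":[-60,104,-62],"rot":[0,0,0.32]},{"grip":0,"linear":[-90,156,-62],"rot":[0,0,0.48]},{"grip":0,"linear":[-120,208,-62],"rot":[0,0,0.64]},{"grip":0,"linear":[-150,260,-62],"rot":[0,0,0.8]},{"grip":0,"linear":[-180,312,-62],"rot":[0,0,0.96]},{"grip":0,"linear":[-210,364,-62],"rot":[0,0,1.105]},{"grip":0,"linear":[-230,398,-62],"rot":[0,0,1.105]}]'

```text
clock: 32.9
position: [452.1, -306.9, 85.1]
ee_rot: [0.921, -0.391, 0.0, 0.0]
contact_force: [0.5, -1.2, -5.6]
gripper_width: 43.1
grasp_force: 64.0
```

```bash
python3 plan.py 432,-398.3,85,-.8
```

```text
t 32.90 pos [ 452.1 -306.9   85.1] w 43.1 gf 64 F [ 0.53 -1.2  -5.61] T [ 0.08 -0.11  0.02]
  lin [51.8, 78.0, 0.2] rot [-0.0, -0.0, -0.003] rows 1.5 0.0
```

arm_command --rows '[{"grip":0,"linear":[26,39,0],"rot":[0,0,0]},{"grip":0,"linear":[52,78,0],"rot":[0,0,0]},{"grip":0,"linear":[52,78,0],"rot":[0,0,0]},{"grip":0,"linear":[52,78,0],"rot":[0,0,0]},{"grip":0,"linear":[52,78,40],"rot":[0,0,0]},{"grip":0,"linear":[52,78,66],"rot":[0,0,0]},{"grip":0,"linear":[52,78,71],"rot":[0,0,0]},{"grip":0,"linear":[52,78,71],"rot":[0,0,0]},{"grip":0,"linear":[52,78,71],"rot":[0,0,0]}]'

```text
clock: 34.02
position: [433.3, -394.9, 15.1]
ee_rot: [0.921, -0.389, -0.001, -0.0]
contact_force: [-2.2, 5.7, 2.6]
gripper_width: 43.0
grasp_force: 66.2
```

```bash
python3 plan.py 432,-398.3,15,-.8; python3 -c "
from h import *
s=imaging.get_image('scene')
cv2.imwrite('pics/s4.png',cv2.resize(s['frame'][200:310,110:230,::-1],None,fx=5,fy=5))"
```

```text
t 34.02 pos [ 433.3 -394.9   15.1] w 43.0 gf 66 F [-2.23  5.66  2.55] T [ 1.57  0.79 -0.1 ]
  lin [1.5, 3.3, 0.1] rot [0.0, 0.001, 0.001] rows 0.1 0.0
```

View pics/s4.png

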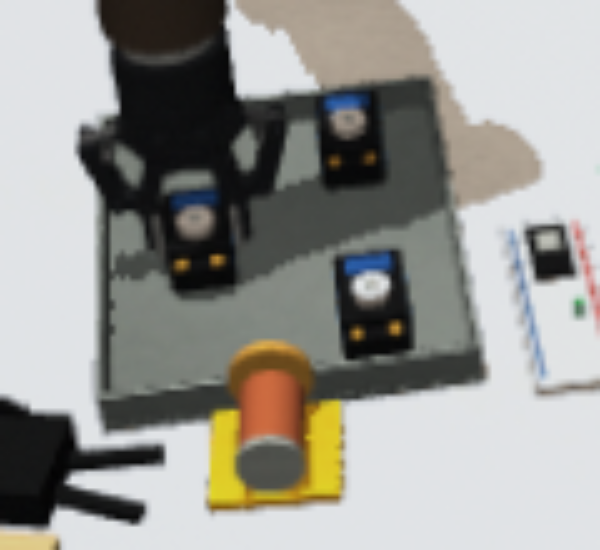

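The module touches the tray floor, clear of others (200,235). I'll release it.

arm_command --rows '[{"grip":0.8,"linear":[0,0,0],"rot":[0,0,0]},{"grip":0.8,"linear":[0,0,0],"rot":[0,0,0]},{"grip":0.8,"linear":[0,0,0],"rot":[0,0,0]},{"grip":0.8,"linear":[0,0,-40],"rot":[0,0,0]},{"grip":0.8,"linear":[0,0,-85],"rot":[0,0,0]},{"grip":1,"linear":[0,0,-130],"rot":[0,0,0]},{"grip":1,"linear":[0,0,-150],"rot":[0,0,0]},{"grip":1,"linear":[0,0,-150],"rot":[0,0,0]},{"grip":1,"linear":[0,0,-150],"rot":[0,0,0]}]'

```text
clock: 35.2
position: [432.7, -395.8, 162.8]
ee_rot: [0.921, -0.39, -0.001, -0.0]
contact_force: [-0.2, -0.3, 0.0]
gripper_width: 85.5
grasp_force: 0.0
```

```bash
python3 find.py 682,186.5,-.1; python3 plan.py 682,187,165,-.08
```

```text
was [682.0, 186.5, -0.1] fit [681.87 187.7   -0.08] cost 0.19
t 35.25 pos [ 432.6 -395.8  162.4] w 85.4 gf 0 F [-0.08 -0.34 -0.23] T [ 0.02  0.01 -0.  ]
  lin [-244.8, -585.3, 62.8] rot [-0.0, 0.003, -0.724] rows 10.2 3.9
  lin [-244.5, -585.4, 156.3] rot [-0.0, 0.003, -0.724] rows 10.5 3.9
t 35.25 pos [ 432.6 -395.8  162.4] w 85.4 gf 0 F [-0.08 -0.34 -0.23] T [ 0.02  0.01 -0.  ]
  lin [-244.4, -584.9, -2.2] rot [-0.0, 0.003, -0.72] rows 10.1 3.9
```

arm_command --rows '[{"grip":1,"linear":[-245,-585,-2],"rot":[0,0,-0.72]},{"grip":1,"linear":[-245,-585,-2],"rot":[0,0,-0.72]},{"grip":1,"linear":[-245,-585,-2],"rot":[0,0,-0.72]},{"grip":1,"linear":[-245,-585,-2],"rot":[0,0,-0.72]},{"grip":1,"linear":[-245,-585,-2],"rot":[0,0,-0.72]},{"grip":1,"linear":[-245,-585,-2],"rot":[0,0,-0.72]},{"grip":1,"linear":[-245,-585,-2],"rot":[0,0,-0.72]},{"grip":1,"linear":[-245,-585,-2],"rot":[0,0,-0.72]},{"grip":1,"linear":[-245,-585,-2],"rot":[0,0,-0.72]},{"grip":1,"linear":[-245,-585,-2],"rot":[0,0,-0.72]}]'

```text
clock: 36.5
position: [678.6, 180.4, 164.0]
ee_rot: [0.999, -0.04, -0.001, 0.001]
contact_force: [1.1, -1.2, 0.0]
gripper_width: 85.5
grasp_force: 0.0
```

arm_command --rows '[{"grip":1,"linear":[0,0,0],"rot":[0,0,0]},{"grip":1,"linear":[0,0,0],"rot":[0,0,0]}]'

```text
clock: 36.75
position: [677.8, 178.6, 163.9]
ee_rot: [0.999, -0.04, -0.002, 0.001]
contact_force: [-1.4, 0.3, 0.8]
gripper_width: 85.4
grasp_force: 0.0
```

```bash
python3 plan.py 682,187.3,7,-.08; python3 -c "
from h import *
s=imaging.get_image('scene')
print([np.round(d['pixel']) for d in models.tip_of(s,'mod_a')], np.round(proj(s,[[552.8,146.8,0],[682,187,0]])))"
```

```text
t 36.75 pos [677.8 178.6 163.9] w 85.4 gf 0 F [-1.45  0.3   0.83] T [-0.07  0.03 -0.03]
  lin [4.0, -9.4, 156.9] rot [0.002, 0.003, 0.001] rows 2.5 0.0
[array([179., 235.]), array([183., 263.]), array([146., 252.]), array([302., 193.]), array([257., 169.]), array([268., 186.])] [[265. 189.]
 [298. 194.]]
```

```bash
python3 -c "
from h import *
s=imaging.get_image('scene');o=cv2.imread('pics/s0.png')
c=lambda f:cv2.resize(f[160:220,265:335],None,fx=5.7,fy=5.7)
cv2.imwrite('pics/s5.png',np.hstack([c(o),c(s['frame'][:,:,::-1])]))"
```

```text
(no output)
```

View pics/s5.png

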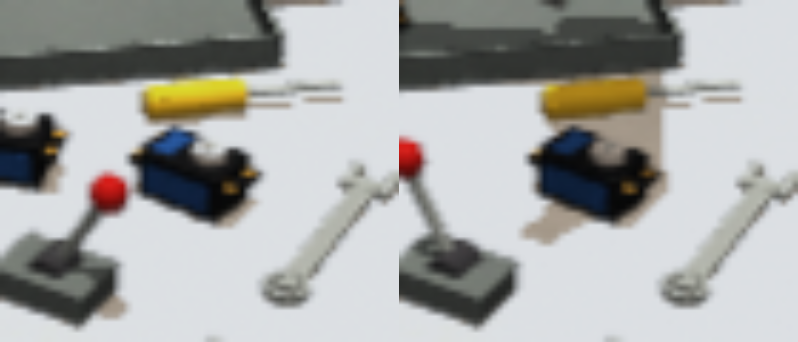

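Before (left) and now (right) match, so the module is unmoved. The gripper is 9 mm short in y; I'll correct that, settle, then descend.

arm_command --rows '[{"grip":1,"linear":[4,-8,0],"rot":[0,0,0]},{"grip":1,"linear":[4,-8,40],"rot":[0,0,0]},{"grip":1,"linear":[4,-8,60],"rot":[0,0,0]},{"grip":1,"linear":[4,-8,60],"rot":[0,0,0]},{"grip":1,"linear":[4,-8,60],"rot":[0,0,0]},{"grip":1,"linear":[4,-8,60],"rot":[0,0,0]}]'

```text
clock: 37.65
position: [684.1, 186.6, 107.8]
ee_rot: [0.999, -0.04, 0.001, -0.001]
contact_force: [-0.3, 0.2, 0.2]
gripper_width: 85.1
grasp_force: 0.0
```

```bash
python3 plan.py 682,187.3,7,-.08
```

```text
t 37.65 pos [684.1 186.6 107.8] w 85.1 gf 0 F [-0.32  0.19  0.2 ] T [0.03 0.02 0.07]
  lin [-2.4, -0.4, 100.8] rot [-0.001, -0.003, 0.0] rows 1.6 0.0
```

arm_command --rows '[{"grip":1,"linear":[-1.5,0,45],"rot":[0,0,0]},{"grip":1,"linear":[-1.5,0,85],"rot":[0,0,0]},{"grip":1,"linear":[-1.5,0,100],"rot":[0,0,0]},{"grip":1,"linear":[-1.5,0,100],"rot":[0,0,0]},{"grip":0,"linear":[-1.5,0,100],"rot":[0,0,0]},{"grip":0,"linear":[-1.5,0,100],"rot":[0,0,0]},{"grip":0,"linear":[-1.5,0,100],"rot":[0,0,0]},{"grip":0,"linear":[-1.5,0,100],"rot":[0,0,0]},{"grip":0,"linear":[-1.5,0,100],"rot":[0,0,0]}]'

```text
clock: 38.78
position: [683.0, 187.5, 8.2]
ee_rot: [0.999, -0.04, 0.002, -0.001]
contact_force: [-0.5, 1.9, 4.8]
gripper_width: 42.7
grasp_force: 64.0
```

arm_command --rows '[{"grip":0,"linear":[0,0,-10],"rot":[0,0,0]},{"grip":0,"linear":[0,0,-15],"rot":[0,0,0]},{"grip":0,"linear":[0,0,-15],"rot":[0,0,0]},{"grip":0,"linear":[0,0,-15],"rot":[0,0,0]},{"grip":0,"linear":[0,0,-15],"rot":[0,0,0]},{"grip":0,"linear":[0,0,-15],"rot":[0,0,0]}]'

```text
clock: 39.52
position: [681.5, 186.4, 20.7]
ee_rot: [0.999, -0.04, -0.0, 0.0]
contact_force: [-0.3, -0.4, -4.9]
gripper_width: 43.0
grasp_force: 62.8
```

```bash
python3 weigh.py R,-90,-55 L,90,-55
```

```text
mean F [ 0.01 -0.09 -4.21] [0.46 0.33 0.58] mass g ~ 429
R,-90,-55 [ 369.34 -333.76   -0.8 ]
t 39.92 pos [681.7 186.5  21.1] w 43.1 gf 63 F [ 0.43 -0.44 -4.44] T [-0.01 -0.   -0.03]
  lin [-269.9, 543.5, -64.0] rot [-0.0, -0.0, 0.72] rows 9.8 3.9
L,90,-55 [568.83 388.2    0.72]
t 39.92 pos [681.7 186.5  21.1] w 43.1 gf 63 F [ 0.43 -0.44 -4.44] T [-0.01 -0.   -0.03]
  lin [-128.6, -192.1, -64.0] rot [0.0, -0.0, -0.8] rows 3.8 4.3
```

Borderline, so I'll average more readings.

```bash
python3 -c "
from h import *
F=[];Q=[]
for i in range(35):
  imaging.get_image('scene');s=arm.read_state();F.append(s['contact_force'][2]);Q.append(s['joint_efforts'])
print(np.mean(F),np.std(F)/35**.5,np.round(np.mean(Q,0),3),s['joints'],s['clock'],s['position'])
print(np.corrcoef(F[1:],F[:-1])[0,1])"
```

```text
-4.234828623416068 0.08496371015456343 [ 0.0000e+00 -5.3607e+01  1.6889e+01  3.9700e+00 -4.0000e-03  0.0000e+00] [ 4.95127309e-01  7.05054509e-01  4.03708758e-03  3.39079357e-06
 -8.69744922e-01  9.95899993e-01] 41.675 [681.6941321  186.49886308  21.05571406]
0.24313111594597808
```

arm_command --rows '[{"grip":0,"linear":[0,0,10],"rot":[0,0,0]},{"grip":0,"linear":[0,0,14],"rot":[0,0,0]},{"grip":0,"linear":[0,0,14],"rot":[0,0,0]},{"grip":0,"linear":[0,0,14],"rot":[0,0,0]},{"grip":0.75,"linear":[0,0,14],"rot":[0,0,0]},{"grip":0.75,"linear":[0,0,14],"rot":[0,0,0]},{"grip":0.75,"linear":[0,0,14],"rot":[0,0,0]},{"grip":0.75,"linear":[0,0,0],"rot":[0,0,0]},{"grip":0.75,"linear":[0,0,0],"rot":[0,0,0]},{"grip":0.75,"linear":[0,0,0],"rot":[0,0,0]}]'

```text
clock: 42.92
position: [681.8, 186.6, 21.5]
ee_rot: [0.999, -0.04, 0.0, -0.0]
contact_force: [-0.5, -0.2, -0.9]
gripper_width: 64.3
grasp_force: 0.0
```

arm_command --rows '[{"grip":0.75,"linear":[0,0,0],"rot":[0,0,0]},{"grip":0.75,"linear":[0,0,0],"rot":[0,0,0]},{"grip":0.75,"linear":[0,0,0],"rot":[0,0,0]}]'

```text
clock: 43.3
position: [681.6, 186.4, 20.8]
ee_rot: [0.999, -0.04, -0.0, 0.0]
contact_force: [0.3, -0.0, -0.9]
gripper_width: 63.8
grasp_force: 0.0
```

```bash
python3 -c "
from h import *
F=[];Q=[]
for i in range(15):
  imaging.get_image('scene');s=arm.read_state();F.append(s['contact_force'][2]);Q.append(s['joint_efforts'])
print(np.mean(F),np.std(F)/15**.5,np.round(np.mean(Q,0),3),np.std(Q,0),s['joints'],s['clock'],s['position'])"
```

```text
0.14211247537141516 0.10606411668159149 [ 0.0000e+00 -5.0623e+01  1.5494e+01  3.4430e+00 -1.0000e-03  0.0000e+00] [1.15335819e-03 5.49910679e-03 3.96949315e-03 6.98805049e-04
 3.04154074e-04 1.37521106e-05] [ 4.95102049e-01  7.05054095e-01  4.01272787e-03  2.25706910e-05
 -8.69702587e-01  9.95904222e-01] 44.05 [681.70158348 186.47816465  21.05048952]
```

arm_command --rows '[{"grip":0.75,"linear":[0,0,10],"rot":[0,0,0]},{"grip":0.75,"linear":[0,0,15],"rot":[0,0,0]},{"grip":0,"linear":[0,0,15],"rot":[0,0,0]},{"grip":0,"linear":[0,0,15],"rot":[0,0,0]},{"grip":0,"linear":[0,0,15],"rot":[0,0,0]},{"grip":0,"linear":[0,0,15],"rot":[0,0,0]},{"grip":0,"linear":[0,0,5],"rot":[0,0,0]},{"grip":0,"linear":[0,0,0],"rot":[0,0,0]},{"grip":0,"linear":[0,0,0],"rot":[0,0,0]},{"grip":0,"linear":[0,0,0],"rot":[0,0,0]}]'

```text
clock: 45.3
position: [681.5, 186.4, 21.0]
ee_rot: [0.999, -0.04, -0.0, -0.0]
contact_force: [-0.5, -0.5, -4.7]
gripper_width: 43.4
grasp_force: 62.0
```

arm_command --rows '[{"grip":0,"linear":[0,0,0],"rot":[0,0,0]},{"grip":0,"linear":[0,0,0],"rot":[0,0,0]},{"grip":0,"linear":[0,0,0],"rot":[0,0,0]}]'

```text
clock: 45.68
position: [681.6, 186.4, 20.9]
ee_rot: [0.999, -0.04, -0.0, 0.0]
contact_force: [0.0, 0.2, -3.6]
gripper_width: 43.2
grasp_force: 62.0
```

```bash
python3 -c "
from h import *
F=[];Q=[]
for i in range(40):
  imaging.get_image('scene');s=arm.read_state();F.append(s['contact_force']);Q.append(s['joint_efforts'])
F=np.array(F);print(F.mean(0),F.std(0)/40**.5,np.round(np.mean(Q,0),3),s['clock'],s['gripper_width'])"; python3 weigh.py L,90,-55
```

```text
[-0.00886044  0.04309953 -4.3683945 ] [0.08029069 0.08481625 0.06995207] [-0.0000e+00 -5.3605e+01  1.6889e+01  3.9700e+00 -4.0000e-03 -0.0000e+00] 47.675 43.36238641796035
mean F [ 0.28 -0.21 -4.32] [0.52 0.35 0.44] mass g ~ 440
L,90,-55 [568.83 388.2    0.72]
t 48.08 pos [681.7 186.5  21.1] w 43.2 gf 62 F [ 0.81  0.1  -4.23] T [0.04 0.02 0.01]
  lin [-128.6, -192.1, -63.9] rot [-0.0, -0.0, -0.8] rows 3.8 4.3
```

Pooled force gives 439 g and joint torque 442 g, both under 450 g. That makes it light → left tray.

arm_command --rows '[{"grip":0,"linear":[0,0,-40],"rot":[0,0,0]},{"grip":0,"linear":[0,0,-64],"rot":[0,0,0]},{"grip":0,"linear":[-30,-40,-64],"rot":[0,0,-0.16]},{"grip":0,"linear":[-60,-80,-64],"rot":[0,0,-0.32]},{"grip":0,"linear":[-95,-120,-64],"rot":[0,0,-0.48]},{"grip":0,"linear":[-125,-155,-64],"rot":[0,0,-0.64]},{"grip":0,"linear":[-142.5,-177.5,-64],"rot":[0,0,-0.8]},{"grip":0,"linear":[-142.5,-177.5,-64],"rot":[0,0,-0.8]},{"grip":0,"linear":[-142.5,-177.5,-64],"rot":[0,0,-0.8]}]'

```text
clock: 49.2
position: [553.8, 374.5, 85.0]
ee_rot: [0.936, 0.352, -0.0, 0.0]
contact_force: [0.7, -0.5, -4.2]
gripper_width: 42.9
grasp_force: 62.6
```

arm_command --rows '[{"grip":0,"linear":[0,0,40],"rot":[0,0,0]},{"grip":0,"linear":[0,0,66],"rot":[0,0,0]},{"grip":0,"linear":[0,0,72],"rot":[0,0,0]},{"grip":0,"linear":[0,0,72],"rot":[0,0,0]},{"grip":0,"linear":[0,0,72],"rot":[0,0,0]}]'

```text
clock: 49.82
position: [554.9, 375.3, 14.7]
ee_rot: [0.936, 0.352, 0.001, -0.001]
contact_force: [-0.5, 0.0, -3.9]
gripper_width: 43.0
grasp_force: 62.5
```

arm_command --rows '[{"grip":0,"linear":[0,0,1.5],"rot":[0,0,0]},{"grip":0.8,"linear":[0,0,1.5],"rot":[0,0,0]},{"grip":0.8,"linear":[0,0,1.5],"rot":[0,0,0]},{"grip":0.8,"linear":[0,0,1.5],"rot":[0,0,0]},{"grip":0.8,"linear":[0,0,-40],"rot":[0,0,0]},{"grip":0.8,"linear":[0,0,-90],"rot":[0,0,0]},{"grip":0,"linear":[0,0,-140],"rot":[0,0,0]},{"grip":0,"linear":[0,0,-150],"rot":[0,0,0]},{"grip":0,"linear":[0,0,-150],"rot":[0,0,0]},{"grip":0,"linear":[0,0,-150],"rot":[0,0,0]}]'

```text
clock: 51.08
position: [553.0, 374.1, 161.1]
ee_rot: [0.936, 0.352, -0.002, 0.001]
contact_force: [-0.2, -0.3, -1.3]
gripper_width: 0.2
grasp_force: 0.0
```

```bash
python3 ball.py; python3 plan.py 585,36,155,0; python3 -c "
from h import *
s=imaging.get_image('scene');t=imaging.get_image('top')
a=cv2.resize(t['frame'][130:320,70:450,::-1],(780,390));b=cv2.resize(s['frame'][120:310,110:350,::-1],(265,210))
cv2.imwrite('pics/f1.png',np.vstack([a,np.hstack([b,np.zeros((210,515,3),np.uint8)])]))
"
```

```text
(27, np.float64(265.5925925925926), np.float64(187.07407407407408)) (48, np.float64(249.0), np.float64(186.75))
scene@97 [626.7  31.7  97. ] top@97 [622.2  35.2  97. ]
tri [623.5  35.7  93.6] 1.4185438267518284
t 51.17 pos [553.2 374.2 161. ] w 0.1 gf 0 F [0.42 0.06 0.73] T [-0.03 -0.01  0.  ]
  lin [-199.0, 275.2, 6.8] rot [0.001, 0.003, 0.72] rows 5.4 3.9
```

View pics/f1.png

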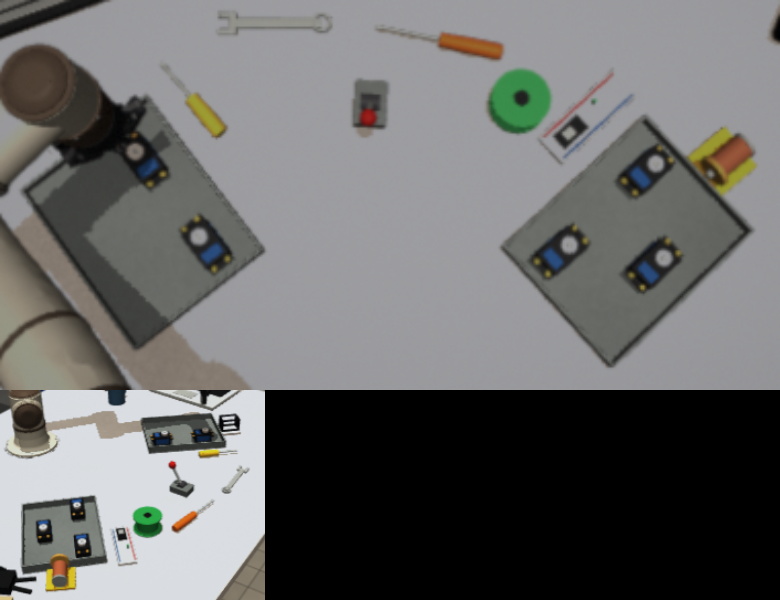

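All five modules are sorted: two in the left tray, three in the right, none left on the bench. The ball is at x≈623. Now I close the lever from the robot side.

arm_command --rows '[{"grip":0,"linear":[-199,275,6],"rot":[0,0,0.72]},{"grip":0,"linear":[-199,275,6],"rot":[0,0,0.72]},{"grip":0,"linear":[-199,275,6],"rot":[0,0,0.72]},{"grip":0,"linear":[-199,275,6],"rot":[0,0,0.72]},{"grip":0,"linear":[-199,275,6],"rot":[0,0,0.72]},{"grip":0,"linear":[-199,275,6],"rot":[0,0,0.72]},{"grip":0,"linear":[-199,275,6],"rot":[0,0,0.72]},{"grip":0,"linear":[-199,275,6],"rot":[0,0,0.72]}]'

```text
clock: 52.28
position: [585.6, 37.1, 156.7]
ee_rot: [1.0, 0.0, -0.0, 0.0]
contact_force: [-0.3, -0.6, 0.0]
gripper_width: -0.1
grasp_force: 0.0
```

```bash
python3 plan.py 585,36,78,0
```

```text
t 52.27 pos [585.6  37.1 156.7] w -0.1 gf 0 F [-0.34 -0.58  0.04] T [ 0.05  0.   -0.04]
  lin [-0.6, 1.1, 78.7] rot [0.0, 0.0, 0.0] rows 1.3 0.0
```

arm_command --rows '[{"grip":0,"linear":[0,1,50],"rot":[0,0,0]},{"grip":0,"linear":[0,1,78],"rot":[0,0,0]},{"grip":0,"linear":[10,1,78],"rot":[0,0,0]},{"grip":0,"linear":[22,1,77],"rot":[0,0,0]},{"grip":0,"linear":[36,1,75],"rot":[0,0,0]},{"grip":0,"linear":[50,1,74],"rot":[0,0,0]},{"grip":0,"linear":[64,1,75],"rot":[0,0,0]},{"grip":0,"linear":[76,1,77],"rot":[0,0,0]},{"grip":0,"linear":[84,1,78],"rot":[0,0,0]},{"grip":0,"linear":[84,1,78],"rot":[0,0,0]}]'

```text
clock: 53.52
position: [670.1, 35.8, 78.6]
ee_rot: [1.0, 0.0, 0.0, 0.0]
contact_force: [-0.3, 0.6, 0.6]
gripper_width: 0.1
grasp_force: 0.0
```

arm_command --rows '[{"grip":0,"linear":[2,0,0],"rot":[0,0,0]},{"grip":0,"linear":[4,0,0],"rot":[0,0,0]},{"grip":0,"linear":[4,0,0],"rot":[0,0,0]}]'

```text
clock: 53.9
position: [673.2, 35.7, 78.8]
ee_rot: [1.0, 0.0, -0.0, 0.0]
contact_force: [-0.3, -0.0, 0.2]
gripper_width: -0.1
grasp_force: 0.4
```

arm_command --rows '[{"grip":0,"linear":[1,0,0],"rot":[0,0,0]},{"grip":0,"linear":[2,0,0],"rot":[0,0,0]},{"grip":0,"linear":[2,0,0],"rot":[0,0,0]}]'

```text
clock: 54.28
position: [674.6, 35.7, 78.8]
ee_rot: [1.0, 0.0, -0.001, 0.0]
contact_force: [-4.5, 0.7, 1.0]
gripper_width: 0.1
grasp_force: 2.1
```

At the stop; I'll press a little more, back off and retreat.

arm_command --rows '[{"grip":0,"linear":[1,0,0],"rot":[0,0,0]},{"grip":0,"linear":[2.5,0,0],"rot":[0,0,0]},{"grip":0,"linear":[2.5,0,0],"rot":[0,0,0]}]'

```text
clock: 54.65
position: [674.8, 35.7, 78.7]
ee_rot: [1.0, -0.0, -0.004, 0.0]
contact_force: [-9.4, 1.2, 4.2]
gripper_width: -0.0
grasp_force: 4.9
```

arm_command --rows '[{"grip":0,"linear":[-15,0,0],"rot":[0,0,0]},{"grip":0,"linear":[-50,0,0],"rot":[0,0,0]},{"grip":0,"linear":[-80,0,-50],"rot":[0,0,0]},{"grip":0,"linear":[-120,0,-100],"rot":[0,0,0]},{"grip":0,"linear":[-160,0,-150],"rot":[0,0,0]},{"grip":0,"linear":[-200,0,-150],"rot":[0,0,0]},{"grip":0,"linear":[-200,0,-150],"rot":[0,0,0]},{"grip":0,"linear":[-200,0,-150],"rot":[0,0,0]},{"grip":0,"linear":[-200,0,-150],"rot":[0,0,0]}]'

```text
clock: 55.78
position: [479.2, 36.0, 228.7]
ee_rot: [1.0, 0.0, 0.0, 0.0]
contact_force: [0.4, -0.2, -0.4]
gripper_width: 0.0
grasp_force: 0.0
```

```bash
python3 ball.py; python3 -c "
from h import *
s=imaging.get_image('scene');t=imaging.get_image('top')
a=cv2.resize(t['frame'][130:320,70:450,::-1],(780,390));b=cv2.resize(s['frame'][120:310,110:350,::-1],(265,210))
c=cv2.resize(s['frame'][170:220,255:325,::-1],(294,210));cv2.imwrite('pics/f2.png',np.vstack([a,np.hstack([b,c,np.zeros((210,221,3),np.uint8)])]))
"
```

```text
(27, np.float64(283.7037037037037), np.float64(193.22222222222223)) (41, np.float64(250.2439024390244), np.float64(162.0))
scene@97 [703.2  31.4  97. ] top@97 [697.7  35.3  97. ]
tri [699.6  36.   93. ] 1.943535005925381
```

View pics/f2.png

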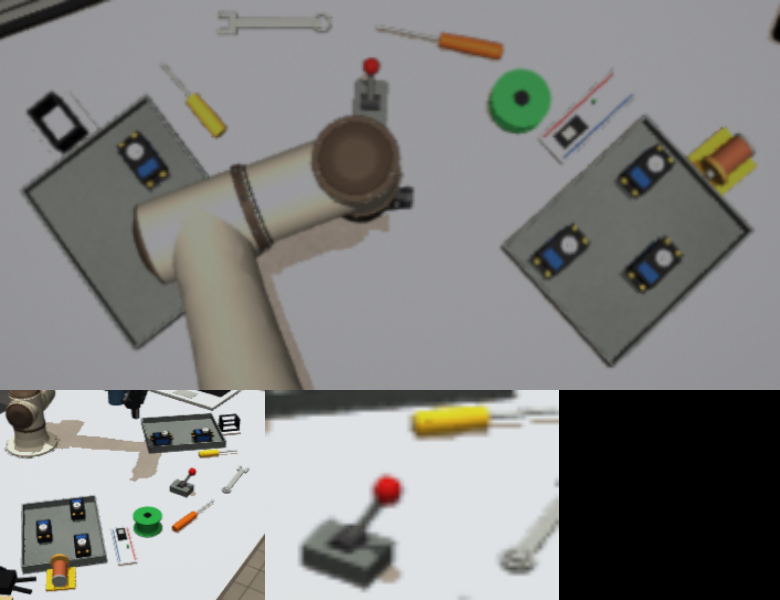

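The lever is fully away: the ball is at x≈699.6, which is 76 mm of travel. The modules are in their trays and the bystander objects are unmoved.

```bash
python3 -c "
from bench import job; print(job.job_done())"
```

```text
the job is handed in; nothing more can be done
None
```

The job is handed in: all five modules present are sorted, three heavy in the right tray with the motor sample and two light in the left tray with the frame sample, and the lever was opened first and closed at the end; the closest call was one light module at about 440 g against the 450 g limit.

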